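# Put the funnels on the filtration manifold

### The job

Get the vacuum filtration manifold ready for washing samples. First turn the regulator knob all the way back to zero while every port is still plugged; then, for every funnel standing in the rack, pull a blanking plug out of a port, put the plug in the small steel instrument tray and seat the funnel upright and fully home in that port, leaving any port you have no funnel for plugged. Only when all of that is done set the regulator to 40, and leave the specimen jars, dishes and wash bottle where they are.

Things in the scene. Friction and masses are not known exactly. Their poses are not given: they have to be found in the camera images.
- manifold: Vacuum filtration manifold, fixed: steel tube 340 mm long, 40 mm thick, on two feet, along its own y axis 32 mm above the bench, with three tapered ports standing up from it in a row, 100 mm apart. Origin: on the bench under the middle port; z up. The small valves on its -x side and the hose on its +x side are not used.
- port0 (a point): Home point of the port at the -y end of the manifold: where the foot centre of a fully seated cone lies, on the port's axis, 60 mm above the bench, axes as the manifold's. The port is an upright steel socket, 58 mm across outside, rim 30 mm above this point; bore 48 mm across at the rim, tapering to 36 mm here, floor 4 mm below. A cone fits with 0.8 mm play.
- port1 (a point): Home point of the middle port of the manifold: where the foot centre of a fully seated cone lies, on the port's axis, 60 mm above the bench, axes as the manifold's. The port is an upright steel socket, 58 mm across outside, rim 30 mm above this point; bore 48 mm across at the rim, tapering to 36 mm here, floor 4 mm below. A cone fits with 0.8 mm play.
- port2 (a point): Home point of the port at the +y end of the manifold: where the foot centre of a fully seated cone lies, on the port's axis, 60 mm above the bench, axes as the manifold's. The port is an upright steel socket, 58 mm across outside, rim 30 mm above this point; bore 48 mm across at the rim, tapering to 36 mm here, floor 4 mm below. A cone fits with 0.8 mm play.
- funnel0: Filter funnel, 120 to 240 g, 94 mm tall: black rubber cone 30 mm tall, 34 mm across at the foot, 46 mm at the top; above it a straight open steel cup 60 mm across, 64 mm tall, wall 3 mm, flat underside. Origin: centre of the cone's foot; z up its axis. In the rack the foot is 20 mm above the bench. Home in a port the cup's underside lies on the rim. Two or three alike are present.
- funnel1: Filter funnel, 120 to 240 g, 94 mm tall: black rubber cone 30 mm tall, 34 mm across at the foot, 46 mm at the top; above it a straight open steel cup 60 mm across, 64 mm tall, wall 3 mm, flat underside. Origin: centre of the cone's foot; z up its axis. In the rack the foot is 20 mm above the bench. Home in a port the cup's underside lies on the rim. Two or three alike are present.
- funnel2: Filter funnel, 120 to 240 g, 94 mm tall: black rubber cone 30 mm tall, 34 mm across at the foot, 46 mm at the top; above it a straight open steel cup 60 mm across, 64 mm tall, wall 3 mm, flat underside. Origin: centre of the cone's foot; z up its axis. In the rack the foot is 20 mm above the bench. Home in a port the cup's underside lies on the rim. Two or three alike are present.
- plug0: Blanking plug, 80 g, 68 mm tall, black: rubber cone 30 mm tall, 34 mm across at the foot, 46 mm at the top; then a flange 56 mm across, 8 mm thick; then a round grip 30 mm across, 30 mm tall. Origin: centre of the cone's foot; z up its axis. At the start each port holds one of the three alike, home: flange on the rim. It sits loosely and lifts straight out.
- plug1: Blanking plug, 80 g, 68 mm tall, black: rubber cone 30 mm tall, 34 mm across at the foot, 46 mm at the top; then a flange 56 mm across, 8 mm thick; then a round grip 30 mm across, 30 mm tall. Origin: centre of the cone's foot; z up its axis. At the start each port holds one of the three alike, home: flange on the rim. It sits loosely and lifts straight out.
- plug2: Blanking plug, 80 g, 68 mm tall, black: rubber cone 30 mm tall, 34 mm across at the foot, 46 mm at the top; then a flange 56 mm across, 8 mm thick; then a round grip 30 mm across, 30 mm tall. Origin: centre of the cone's foot; z up its axis. At the start each port holds one of the three alike, home: flange on the rim. It sits loosely and lifts straight out.
- rack: Funnel rack, fixed: a steel plate 300 mm long (its own y) and 95 mm wide, top 50 mm above the bench, with three round openings 52 mm across at y = -95, 0 and +95 mm in its frame, in which the funnels stand with up to 3 mm play. Origin: on the bench under the middle opening; z up.
- tray: Small steel instrument tray, loose, 450 g: 140 mm (its own x) by 200 mm (its own y), 24 mm high, wall and floor 3 mm thick. Empty at the start; plugs may stand or lie in it. Origin: centre of its underside; z up.
- regulator: Bench vacuum regulator, fixed: a white box 150 by 170 mm, 75 mm high, with a knob and a printed scale on top. Origin: on the bench under the knob's axis; x points away from the operator's side.
- vacuum_knob (a joint): Angle of the regulator knob, rad, growing clockwise from above. Scale 0 to 80 clockwise over 240 degrees, a tick every 10 (0.524 rad): joint 0 = 0 (thick tick, end stop), 2.094 = 40 (long tick half-way, on the regulator's +x side), 4.189 = 80 (thick tick, stop). A white line on the knob shows the setting. Friction 0.06 N m; it stays where it is left.
- knob_top (a point): Centre of the top face of the regulator knob, 113 mm above the bench, on its axis. The knob is black, 48 mm across and 30 mm tall below this point, over a skirt 62 mm across and 6 mm thick just above the box.
- jar_a: Bystander: clear specimen jar with a red lid, 64 mm across, 75 mm tall. Origin: centre of its underside.
- jar_b: Bystander: clear specimen jar with a red lid, 64 mm across, 75 mm tall. Origin: centre of its underside.
- dishes: Bystander: stack of three clear dishes, 91 mm across, 39 mm tall. Origin: centre of the underside.
- bottle: Bystander: white wash bottle with a bent spout, 66 mm across, 190 mm tall. Origin: centre of its underside.
Things that resemble listed ones, but are neither listed nor needed, are in the scene too. What is shaped like the plug1 but blue, purple or yellow is not meant.

How it is judged (in metres and radians):
On the way, in this order (a step that is already met when the one before it is completed fails the run):
1. the regulator is back at zero while all three plugs are still home in the ports (value of joint vacuum_knob below 0.12 rad and (distance between plug0 and port0 below 0.004 m or distance between plug0 and port1 below 0.004 m or distance between plug0 and port2 below 0.004 m) and (distance between plug1 and port0 below 0.004 m or distance between plug1 and port1 below 0.004 m or distance between plug1 and port2 below 0.004 m) and (distance between plug2 and port0 below 0.004 m or distance between plug2 and port1 below 0.004 m or distance between plug2 and port2 below 0.004 m)), for 0.2 s.
2. with the regulator still at zero, every funnel is home in a port, every port is closed, and the pulled plugs are in the tray (value of joint vacuum_knob below 0.12 rad and (distance between funnel0 and port0 below 0.004 m or distance between funnel0 and port1 below 0.004 m or distance between funnel0 and port2 below 0.004 m) and (distance between funnel1 and port0 below 0.004 m or distance between funnel1 and port1 below 0.004 m or distance between funnel1 and port2 below 0.004 m) and (distance between funnel2 and port0 below 0.004 m or distance between funnel2 and port1 below 0.004 m or distance between funnel2 and port2 below 0.004 m) and distance between any of funnel0, funnel1, funnel2, plug0, plug1, plug2 and port0 below 0.004 m and distance between any of funnel0, funnel1, funnel2, plug0, plug1, plug2 and port1 below 0.004 m and distance between any of funnel0, funnel1, funnel2, plug0, plug1, plug2 and port2 below 0.004 m and (distance between plug0 and port0 below 0.004 m or distance between plug0 and port1 below 0.004 m or distance between plug0 and port2 below 0.004 m or (x of plug0 in the frame of tray between -0.068 and 0.068 m and y of plug0 in the frame of tray between -0.098 and 0.098 m and z of plug0 in the frame of tray below 0.05 m)) and (distance between plug1 and port0 below 0.004 m or distance between plug1 and port1 below 0.004 m or distance between plug1 and port2 below 0.004 m or (x of plug1 in the frame of tray between -0.068 and 0.068 m and y of plug1 in the frame of tray between -0.098 and 0.098 m and z of plug1 in the frame of tray below 0.05 m)) and (distance between plug2 and port0 below 0.004 m or distance between plug2 and port1 below 0.004 m or distance between plug2 and port2 below 0.004 m or (x of plug2 in the frame of tray between -0.068 and 0.068 m and y of plug2 in the frame of tray between -0.098 and 0.098 m and z of plug2 in the frame of tray below 0.05 m)) and angle between each of funnel0, funnel1, funnel2's own z axis and vertical below 0.07 rad), for 0.2 s.
3. the regulator is set to 40 (value of joint vacuum_knob between 1.934 and 2.254 rad), for 0.2 s.
At the end, for the whole second after the job is handed in: Each funnel present is home in a port (foot within 4 mm of the port's home point, tilt under 4 degrees), every port holds a funnel or a plug seated as well, every plug is in a port or in the tray, all at rest, and the knob stands at 40 within 3 scale units (0.16 rad) (all of step 3 and (distance between funnel0 and port0 below 0.004 m or distance between funnel0 and port1 below 0.004 m or distance between funnel0 and port2 below 0.004 m) and (distance between funnel1 and port0 below 0.004 m or distance between funnel1 and port1 below 0.004 m or distance between funnel1 and port2 below 0.004 m) and (distance between funnel2 and port0 below 0.004 m or distance between funnel2 and port1 below 0.004 m or distance between funnel2 and port2 below 0.004 m) and distance between any of funnel0, funnel1, funnel2, plug0, plug1, plug2 and port0 below 0.004 m and distance between any of funnel0, funnel1, funnel2, plug0, plug1, plug2 and port1 below 0.004 m and distance between any of funnel0, funnel1, funnel2, plug0, plug1, plug2 and port2 below 0.004 m and (distance between plug0 and port0 below 0.004 m or distance between plug0 and port1 below 0.004 m or distance between plug0 and port2 below 0.004 m or (x of plug0 in the frame of tray between -0.068 and 0.068 m and y of plug0 in the frame of tray between -0.098 and 0.098 m and z of plug0 in the frame of tray below 0.05 m)) and (distance between plug1 and port0 below 0.004 m or distance between plug1 and port1 below 0.004 m or distance between plug1 and port2 below 0.004 m or (x of plug1 in the frame of tray between -0.068 and 0.068 m and y of plug1 in the frame of tray between -0.098 and 0.098 m and z of plug1 in the frame of tray below 0.05 m)) and (distance between plug2 and port0 below 0.004 m or distance between plug2 and port1 below 0.004 m or distance between plug2 and port2 below 0.004 m or (x of plug2 in the frame of tray between -0.068 and 0.068 m and y of plug2 in the frame of tray between -0.098 and 0.098 m and z of plug2 in the frame of tray below 0.05 m)) and angle between each of funnel0, funnel1, funnel2's own z axis and vertical below 0.07 rad and linear speed of each of funnel0, funnel1, funnel2, plug0, plug1, plug2 below 0.02 m/s); the robot touches nothing.
It fails at once if a jar, the dishes or the wash bottle is pushed more than 30 mm (distance of any of jar_a, jar_b, dishes, bottle from where it was at the start of the episode above 0.03 m).
Of funnel0, funnel1, funnel2 only 2 to 3 are there at a start; the rules pass over those that are not, and their reading is None.
At some moment in a run one of tray may be knocked a few centimetres aside while the robot is not near it.
Once in a run the grip may slacken for a moment while it holds something.
It also fails if it takes over 210 s, if anything falls off the work surface, if the arm or the gripper's body presses on something with over 40 N, if the wrist force passes 120 N, or if a joint passes its speed limit or range.

### The arm

A 6-joint arm with a two-finger parallel gripper is mounted at the origin on the work surface. World frame = base frame: x ahead of the robot, y to its left, z up, the work surface at z = 0. Lengths are in mm, angles in rad, forces in N, time in s.
With the tool pointing down it reaches from about 350 to 775 mm from the base axis. Payload 7.3 kg.
Tool frame: the origin (TCP) lies at the very end of the fingers, on their centre line; the grasp point (between the pads) lies 19 mm behind it; x points along the fingers, y is the direction in which the jaws open and shut, and the axes are right-handed (so a half turn about x gives the same grasp; the last joint's range is limited). The gripper opens to 92 mm and grips with 3 to 60 N. Pads are 19 mm wide; open, the fingers measure 130 mm over their backs; the gripper's body (75 mm by 190 mm) begins 47 mm behind the grasp point.
Start: joints at [1.007, 0.342, 1.524, -0, 1.275, -0.146], TCP at [213.007, 479.867, 226.741] pointing down, gripper open.
Joint ranges: [-2.53, 2.53], [-0.77, 2.02], [0.04, 2.7], [-1, 4.14], [0.28, 2.66], [-3.11, 3.11]. Speed limits (rad/s): [2.57, 2.57, 3.14, 3.14, 3.14, 3.14].

### API

Orientations are given as [roll, pitch, yaw] about the fixed x, y, z axes, in that order (R = Rz(yaw) Ry(pitch) Rx(roll)).
In Python, from plant import sensors, capture, bot gives the robot as it stands.
- The arm moves only by the shell command python3 -m crank 'ROWS' [OPENING]. ROWS is JSON, a list of rows, each an object of numbers: "dx", "dy", "dz": the shift along the tool's x, y, z in cm; "spin": the turn about the tool's x in rad. A call has 1 to 20 rows; each row is the pose to reach, as a shift and turn from the pose commanded when the call began, along the tool's axes at that moment; what a row does not reach only later rows make up. A row lasts 1/12 s, in which the tool goes at most 41.7 mm and 7.16 degrees, less where a joint would pass 70% of its speed; a pose out of reach is approached as far as the arm can. A call with a gripper value outside its range is refused whole. OPENING is the opening in per cent of the stroke, from 0 (shut) to 100 (fully open), set as the call begins (- or left out, the last holds). The fingers move at their own pace and stop on an object; the grip force is fixed at half the most. Time passes only in rows, so rows that repeat a pose let the fingers close. It gives the time, the measured TCP pose, the force and the opening at its end, in the units of the state.
- sensors.get_obs(): the state, without advancing time (a new reading comes with each control period).
- capture(name): name is "side" or "top" or "wrist"; returns a dict with "frame" (384x512x3 uint8, blue, green, red), "vfov" (degrees; the focal length in pixels is half the picture's height over the tangent of half this angle, whatever the lens; pixels are square), "cx", "cy" (the principal point, pixels), "view" (4x4, takes a point from world to camera coordinates); the wrist camera has in their place "mount" (4x4, takes a point from camera to tool coordinates, whose origin is the TCP and whose axes are the tool frame's). Camera axes: x right, y down, z forward; pixel columns grow to the right and rows downward; lengths in mm; the calibration is good to about 2 mm. A picture is of the moment at which its call begins: read the wrist's pose just before it. There is no depth.
- bot.close_job(): hands the job in, once; it reports no verdict.
The state is a dict: "time": time; "joint_positions": joint angles; "dq": joint speeds; "tau": joint torques, N m; "tool_pos": TCP position; "tcp_rot": TCP orientation; "contact_force": force on the tool from outside, world axes, zero at the start; "moment": the same for the moment, N m; "grip_width": finger opening in mm.
Only numpy, scipy, OpenCV 4.12 (cv2) and the standard library are available. Lean on these libraries where they do the work, as an engineer would, in place of code of your own. Each camera call takes 0.05 s, during which the arm holds its last target.

## Working session

There is one attempt and no reset: what is moved stays moved. The work goes in short steps, Python scripts to look and compute and a shell command to move; the robot and the scene stay as the last step left them, time stands still between calls to the robot, and variables do not carry over. Pictures are saved under pics/ and viewed, and the job is handed in when it is done.

```bash
ls; mkdir -p pics
python3 - <<'E'
from plant import sensors, capture, bot
import cv2
print(sensors.get_obs())
for n in ["side","top","wrist"]:
    c=capture(n); cv2.imwrite(f"pics/{n}0.png",c["frame"]); print(n,{k:v for k,v in c.items() if k!="frame"})
E
```

```text
pics
{'time': 0.0, 'joint_positions': array([ 1.00699062e+00,  3.42716913e-01,  1.52503266e+00, -8.37731881e-06,
        1.27537264e+00, -1.46008728e-01]), 'dq': array([ 1.06772290e-03, -9.05676313e-05,  8.03961487e-04, -8.29861052e-04,
        5.90629383e-04, -4.10539636e-04]), 'tau': array([ 1.69510363e-04, -4.31231868e+01, -2.44227630e+01,  7.18246470e-02,
        5.57795749e-02, -1.04715659e-04]), 'tool_pos': array([212.78395444, 479.50047506, 226.04251172]), 'tcp_rot': array([-1.71156787,  1.56926675, -2.1293624 ]), 'contact_force': array([-0.03105776,  0.14500036, -0.60227296]), 'moment': array([ 0.01477543, -0.00840838,  0.07296963]), 'grip_width': 91.63247888380678}
side {'vfov': 51.833269683118075, 'cx': 250.10144869257562, 'cy': 190.6901700001525, 'view': array([[-9.85512166e-01, -1.69575152e-01,  3.16824272e-03,
         5.89030324e+02],
       [-1.05211477e-01,  5.96587809e-01, -7.95621475e-01,
         1.32860792e+02],
       [ 1.33027498e-01, -7.84427979e-01, -6.05785796e-01,
         9.16146424e+02],
       [ 0.00000000e+00,  0.00000000e+00,  0.00000000e+00,
         1
[... 187 characters left out ...]
e+00],
       [-9.96799600e-01,  9.57290517e-03, -7.93657161e-02,
         5.81970161e+02],
       [ 7.95823092e-02,  2.48924747e-02, -9.96517446e-01,
         1.06037211e+03],
       [ 0.00000000e+00,  0.00000000e+00,  0.00000000e+00,
         1.00000000e+00]])}
wrist {'vfov': 58.89959880303701, 'cx': 257.53924169126276, 'cy': 193.09926952834476, 'mount': array([[-9.21610748e-04, -2.76881507e-01,  9.60903628e-01,
        -1.58047223e+02],
       [ 9.99999436e-01,  2.52722701e-04,  1.03192916e-03,
         7.75189127e-01],
       [-5.28564260e-04,  9.60904036e-01,  2.76881118e-01,
        -7.52599059e+01],
       [ 0.00000000e+00,  0.00000000e+00,  0.00000000e+00,
         1.00000000e+00]])}
```

View pics/top0.png

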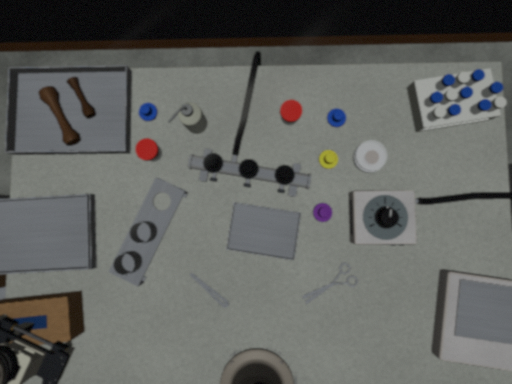

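View pics/side0.png

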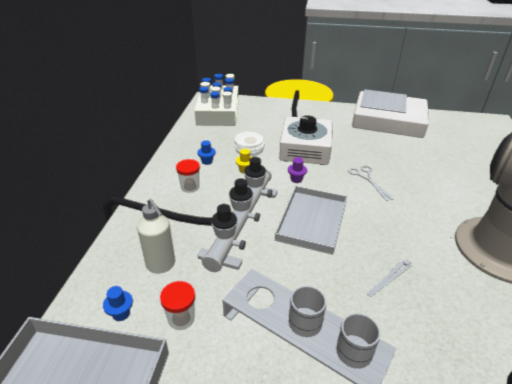

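View pics/wrist0.png

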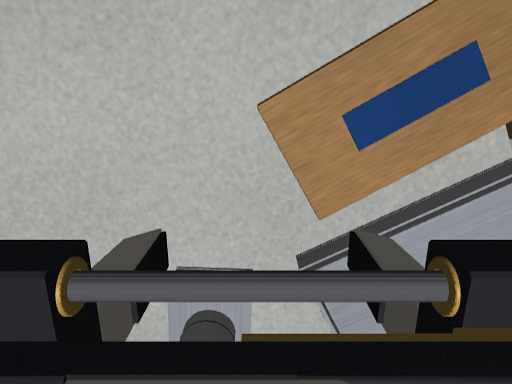

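Top view: three black plugs at about (213,162), (249,169), (285,174). The rack has two funnels, at (143,231) and (127,262), and its opening at (163,201) is empty. The tray is at (263,230) and the knob at (388,216). Next I'll write helpers and measure.

```bash
cat > h.py <<'E'
import numpy as np, cv2
from scipy.spatial.transform import Rotation as R
from plant import sensors, capture, bot
def K(c):
    f=c["frame"].shape[0]/2/np.tan(np.radians(c["vfov"])/2); return f,c["cx"],c["cy"]
def tool():
    o=sensors.get_obs(); T=np.eye(4); T[:3,:3]=R.from_euler('xyz',o["tcp_rot"]).as_matrix(); T[:3,3]=o["tool_pos"]; return T
def cam(name,save=None):
    T=tool(); c=capture(name)
    c["W"]=T@c["mount"] if name=="wrist" else np.linalg.inv(c["view"])
    if save: cv2.imwrite(f"pics/{save}.png",c["frame"])
    return c
def ray(c,u,v,z):
    f,cx,cy=K(c); d=c["W"][:3,:3]@np.array([(u-cx)/f,(v-cy)/f,1]); o=c["W"][:3,3]
    return o+d*(z-o[2])/d[2]
def proj(c,p):
    f,cx,cy=K(c); q=np.linalg.inv(c["W"])@np.r_[p,1]; return cx+f*q[0]/q[2],cy+f*q[1]/q[2]
def tri(obs):
    A=np.zeros((3,3));b=np.zeros(3)
    for c,u,v in obs:
        f,cx,cy=K(c); d=c["W"][:3,:3]@np.array([(u-cx)/f,(v-cy)/f,1]); d/=np.linalg.norm(d); P=np.eye(3)-np.outer(d,d); A+=P; b+=P@c["W"][:3,3]
    return np.linalg.solve(A,b)
def go(target=None,jaw=None):
    """shift to reach target TCP; jaw = world angle (deg) of jaw axis"""
    T=tool(); Y=T[:3,1]; ang=np.degrees(np.arctan2(Y[1],Y[0])); 
    out={"pos":T[:3,3].round(1),"jaw":round(ang,2),"q6":sensors.get_obs()["joint_positions"].round(2)[5],"t":sensors.get_obs()["time"]}
    if target is not None: out["dxyz_cm"]=(T[:3,:3].T@(np.array(target)-T[:3,3])/10).round(2)
    if jaw is not None:
        d=(jaw-ang+90)%180-90; out["spin"]=round(float(np.radians(-d)),3)  # tool x down
    print(out)
E
python3 - <<'E'
from h import *
c=cam("top"); f=cv2.resize(c["frame"],None,fx=4,fy=4,interpolation=cv2.INTER_CUBIC)
cv2.imwrite("pics/t_man.png",f[560:800,720:1300]); cv2.imwrite("pics/t_reg.png",f[720:1020,1380:1720]); cv2.imwrite("pics/t_rack.png",f[680:1180,400:800])
g=cv2.cvtColor(c["frame"],cv2.COLOR_BGR2GRAY); G=cv2.resize(g,None,fx=4,fy=4,interpolation=cv2.INTER_CUBIC)
m=(G<45).astype(np.uint8)
n,l,s,ce=cv2.connectedComponentsWithStats(m)
for i in range(1,n):
    if 400<s[i,4]<20000: print(s[i],((ce[i]+.5)/4-.5).round(2))
go()
E
```

```text
[ 999  207   45  132 2623] [254.83  65.5 ]
[   30   272   464   328 11277] [28.3  97.59]
[ 506  280   16  328 2856] [128.06 110.75]
[ 272  311  109  160 4529] [82.33 98.94]
[ 192  349  128  231 5337] [ 63.92 117.72]
[577 430  33  36 574] [148.66 112.13]
[1327  460   35   29  427] [334.7  118.95]
[ 934  493   44  125 2037] [238.14 139.33]
[ 818  617   72   71 3973] [212.95 162.81]
[ 959  640   73   73 4159] [248.25 168.59]
[1676  659  372  156 7954] [468.65 195.55]
[1102  664   74   73 4230] [284.18 174.55]
[ 366  782   15  286 2355] [ 92.71 230.84]
[1401  801   10  138  843] [350.91 217.18]
[1501  827   94   86 5523] [385.66 217.57]
[596 893  27  65 805] [152.53 230.32]
[527 929  36  38 610] [134.94 236.75]
[ 517 1009   46   67 1302] [136.05 258.77]
[ 461 1027   46   67 1428] [119.16 266.03]
[   0 1101   21   47  882] [  1.97 280.31]
[    0  1168   334   185 11636] [ 64.79 309.43]
[  930  1455   196    81 11872] [256.51 375.03]
{'pos': array([212.9, 479.7, 226.3]), 'jaw': np.float64(66.06), 'q6': np.float64(-0.15), 't': 0.2}
```

Run:
```python
import cv2
a=cv2.imread("pics/t_man.png");print(a.shape)
```

```text
(240, 580, 3)
```

View pics/t_man.png

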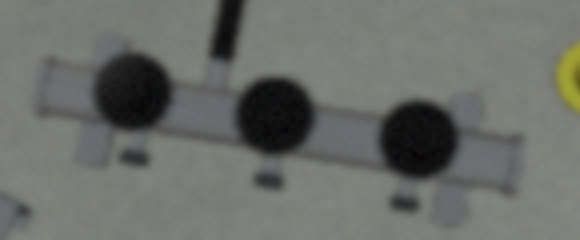

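View pics/t_reg.png

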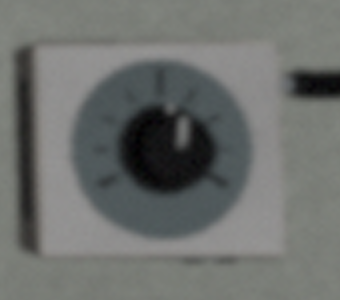

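View pics/t_rack.png

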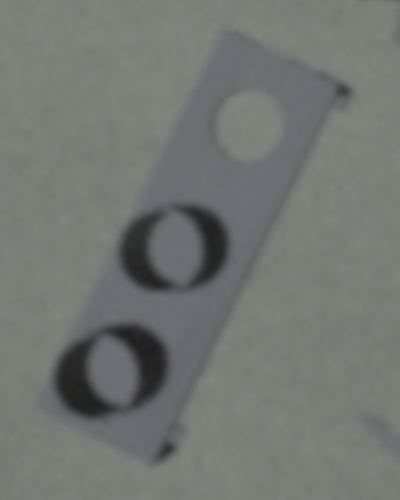

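Run:
```python
from h import *
c=cam("top")
for n,u,v,z in [("plug+y",212.9,162.8,100),("plugmid",248.2,168.6,100),("plug-y",284.2,174.5,100),("knob",386.5,216.9,100),("fa",143,231.5,114),("fb",127,262.5,114),("tray c",263.5,231,10),("bottle",190,115,190),("spout",172,122,170),("jarb",290,111,75),("dishes",371,156,39),("jara",147,150,75),("hole",162.5,201,50)]:
    print(n,ray(c,u,v,z).round(1))
T=tool(); print(T[:3,:3].round(3))
# camera axis direction in tool
w=cam("wrist"); print((w["W"][:3,3]-T[:3,3]).round(1), w["W"][:3,2].round(3))
```

```text
plug+y [634.  112.3 100. ]
plugmid [616.9  15.2 100. ]
plug-y [599.7 -83.  100. ]
knob [ 482.4 -355.7  100. ]
fa [448.2 298.5 114. ]
fb [366.3 340.3 114. ]
tray c [442.4 -25.3  10. ]
bottle [744.3 158.6 190. ]
spout [732.  209.3 170. ]
jarb [ 783.1 -103.6   75. ]
dishes [ 657.2 -337.9   39. ]
jara [676.2 303.5  75. ]
hole [531.9 264.2  50. ]
[[-0.     0.406  0.914]
 [-0.001  0.914 -0.406]
 [-1.    -0.001 -0.   ]]
[-68.4  31.3 158.1] [ 0.253 -0.112 -0.961]
```

```bash
python3 -m crank '[{"dx":-7.4,"dy":-6.8,"dz":21.3},{"dx":-7.4,"dy":-6.8,"dz":21.3},{"dx":-7.4,"dy":-6.8,"dz":21.3},{"dx":-7.4,"dy":-6.8,"dz":21.3},{"dx":-7.4,"dy":-6.8,"dz":21.3},{"dx":-7.4,"dy":-6.8,"dz":21.3},{"dx":-7.4,"dy":-6.8,"dz":21.3},{"dx":-7.4,"dy":-6.8,"dz":21.3},{"dx":-7.4,"dy":-6.8,"dz":21.3}]'
python3 - <<'E'
from h import *
go(); cam("wrist","w1")
E
```

```text
{'pos': array([212.9, 479.8, 226.5]), 'jaw': np.float64(66.06), 'q6': np.float64(-0.15), 't': 0.3}invalid input at $[0]: expected keys dx, dy, dz, spin
```

View pics/w1.png

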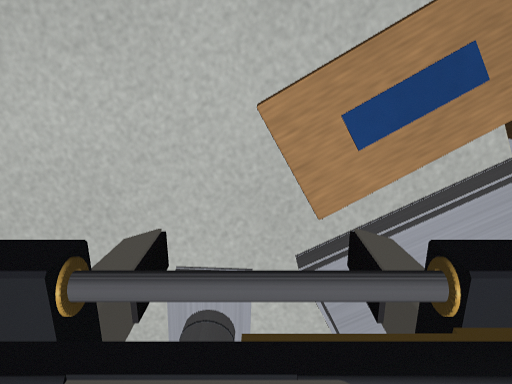

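```bash
python3 -m crank '[{"dx":-7.4,"dy":-6.8,"dz":26.2,"spin":0},{"dx":-7.4,"dy":-6.8,"dz":26.2,"spin":0},{"dx":-7.4,"dy":-6.8,"dz":26.2,"spin":0},{"dx":-7.4,"dy":-6.8,"dz":26.2,"spin":0},{"dx":-7.4,"dy":-6.8,"dz":26.2,"spin":0},{"dx":-7.4,"dy":-6.8,"dz":26.2,"spin":0},{"dx":-7.4,"dy":-6.8,"dz":26.2,"spin":0},{"dx":-7.4,"dy":-6.8,"dz":26.2,"spin":0},{"dx":-7.4,"dy":-6.8,"dz":26.2,"spin":0},{"dx":-7.4,"dy":-6.8,"dz":26.2,"spin":0}]'
python3 - <<'E'
from h import *
go(); cam("wrist","w2")
E
```

```text
time: 1.18
tool_pos: [424.3, 311.6, 300.3]
tcp_rot: [-2.78, 1.57, 3.085]
contact_force: [0.5, 0.0, 0.7]
grip_width: 92.1
{'pos': array([424.3, 311.6, 300.3]), 'jaw': np.float64(66.04), 'q6': np.float64(-0.67), 't': 1.1833}
```

View pics/w2.png

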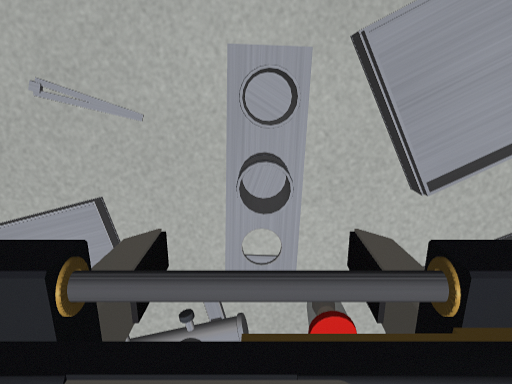

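Wrist view: both funnels in the rack, at about (269,96) and (265,183). I'll zoom in on them.

Run:
```python
import cv2
a=cv2.imread("pics/w2.png")[50:280,200:340]; cv2.imwrite("pics/w2z.png",cv2.resize(a,None,fx=2.6*1,fy=2.6,interpolation=cv2.INTER_CUBIC))
```

```text
(no output)
```

View pics/w2z.png

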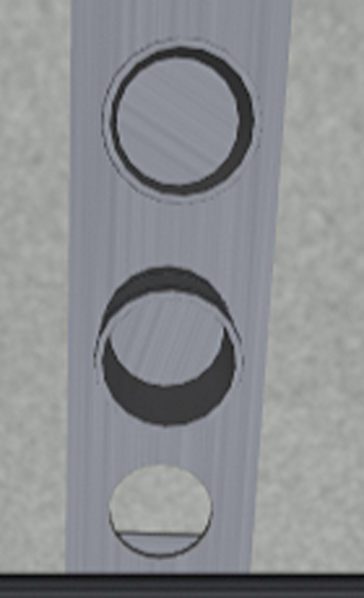

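Run:
```python
from h import *
w=cam("wrist"); t=cam("top")
for n,u,v,z in [("fb",269.8,96.2,114),("fa",264.8,186.5,114),("hole",261.5,246.0,50)]:
    p=ray(w,u,v,z); print(n,p.round(1),"top px",np.round(proj(t,p),1))
g=cv2.cvtColor(t["frame"],cv2.COLOR_BGR2GRAY); cv2.imwrite("pics/t2.png",cv2.resize(t["frame"][180:300,90:210],None,fx=5,fy=5,interpolation=cv2.INTER_CUBIC))
print(w["W"][:3,3])
```

```text
fb [361.1 353.9 114. ] top px [121.9 264.5]
fa [442.5 313.1 114. ] top px [137.6 233.7]
hole [530.8 271.5  50. ] top px [160.  201.4]
[355.58865153 343.12579534 458.39372105]
```

View pics/t2.png

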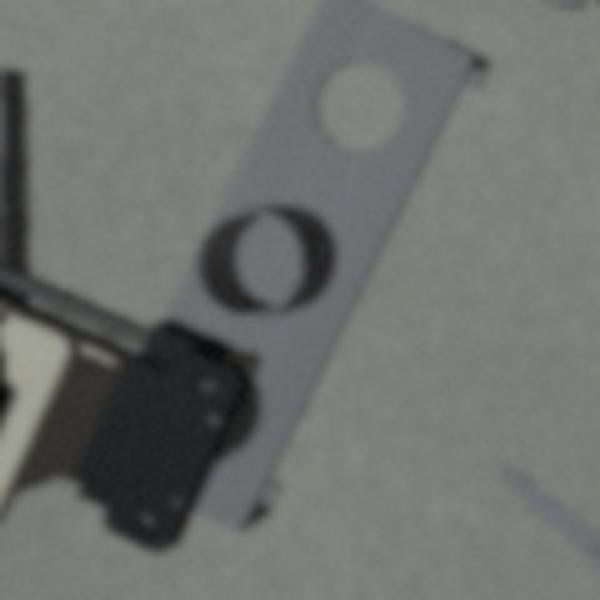

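Run:
```python
from h import *
s=cam("side","s2"); cv2.imwrite("pics/s2z.png",cv2.resize(s["frame"][260:384,200:400],None,fx=4,fy=4,interpolation=cv2.INTER_CUBIC))
for u,v,z in [(261,297,50),(308,301,114)]: print(ray(s,u,v,z).round(1))
t=cam("top")
print(s["W"][:3,3],t["W"][:3,3])
for p in [(531,271,50),(532,264.5,50),(442.5,313,114),(448,302,114)]: print(p,np.round(proj(s,p),1),np.round(proj(t,p),1))
```

```text
[530.2 272.4  50. ]
[445.8 316.1 114. ]
[472.60236403 739.27266581 658.82919924] [ 495.794903    -22.1681843  1103.11845738]
(531, 271, 50) [260.7 296.3] [160.1 201.3]
(532, 264.5, 50) [260.7 293.5] [162.4 201. ]
(442.5, 313, 114) [310.1 299.8] [137.6 233.7]
(448, 302, 114) [307.1 294. ] [141.7 231.6]
```

View pics/s2z.png

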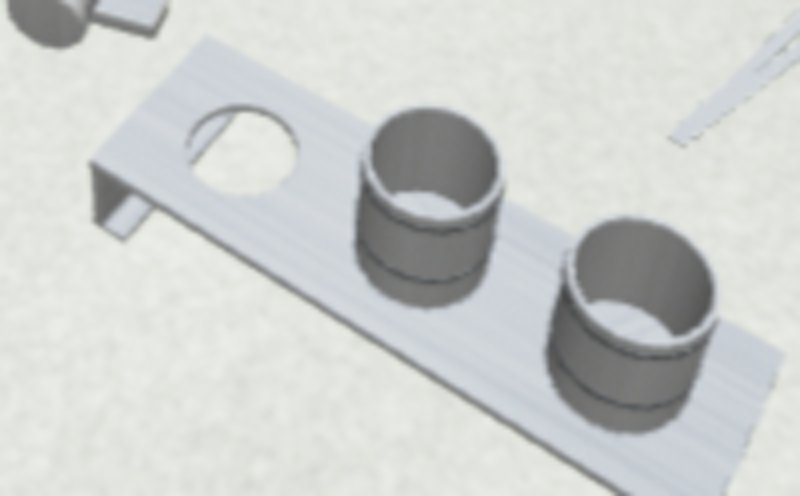

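The top camera disagrees with the side and wrist cameras away from its centre, which suggests barrel distortion. I'll use the wrist camera. Next is the manifold view.

```bash
python3 -m crank '[{"dx":0,"dy":-18.8,"dz":31.6,"spin":-0.24},{"dx":0,"dy":-18.8,"dz":31.6,"spin":-0.24},{"dx":0,"dy":-18.8,"dz":31.6,"spin":-0.24},{"dx":0,"dy":-18.8,"dz":31.6,"spin":-0.24},{"dx":0,"dy":-18.8,"dz":31.6,"spin":-0.24},{"dx":0,"dy":-18.8,"dz":31.6,"spin":-0.24},{"dx":0,"dy":-18.8,"dz":31.6,"spin":-0.24},{"dx":0,"dy":-18.8,"dz":31.6,"spin":-0.24},{"dx":0,"dy":-18.8,"dz":31.6,"spin":-0.24},{"dx":0,"dy":-18.8,"dz":31.6,"spin":-0.24},{"dx":0,"dy":-18.8,"dz":31.6,"spin":-0.24},{"dx":0,"dy":-18.8,"dz":31.6,"spin":-0.24}]'
python3 - <<'E'
from h import *
go(); cam("wrist","w3")
E
```

```text
time: 2.43
tool_pos: [637.1, 12.1, 300.3]
tcp_rot: [2.742, 1.57, 2.565]
contact_force: [-0.7, 0.3, 0.0]
grip_width: 91.9
{'pos': array([637.1,  12.1, 300.3]), 'jaw': np.float64(79.83), 'q6': np.float64(-1.49), 't': 2.4333}
```

View pics/w3.png

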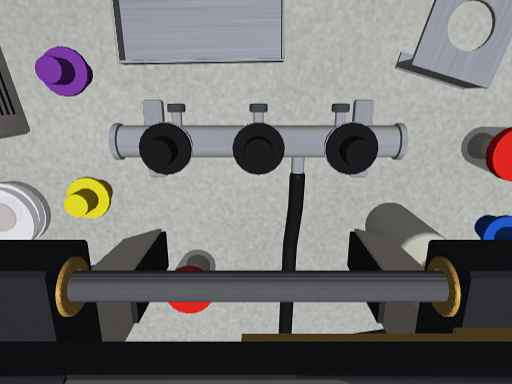

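Run:
```python
from h import *
w=cam("wrist"); f=w["frame"]; m=(f.max(2)<60).astype(np.uint8); m[235:]=0
cv2.imwrite("pics/w3m.png",m*255)
m=cv2.morphologyEx(m,cv2.MORPH_OPEN,np.ones((15,15)))
cs,_=cv2.findContours(m,0,2)
P=[]
for c in cs:
    (u,v),r=cv2.minEnclosingCircle(c)
    if r>20: p=ray(w,u,v,98); print(np.round((u,v,r),1),p.round(1)); P.append(p)
P=sorted(P,key=lambda p:p[1])
P=np.array(P)
if len(P)==3:
    print(np.linalg.norm(np.diff(P,axis=0),axis=1), np.degrees(np.arctan2(*(P[2]-P[0])[1::-1])))
```

```text
[257.5 148.5  25.7] [616.9  17.6  98. ]
[349.8 147.2  26.7] [632.8 114.5  98. ]
[164.  148.5  26.6] [599.5 -80.3  98. ]
[99.38292585 98.15423618] 80.29385422422726
```

```bash
python3 -m crank '[{"dx":0,"dy":-42.5,"dz":-10.2,"spin":2.4},{"dx":0,"dy":-42.5,"dz":-10.2,"spin":2.4},{"dx":0,"dy":-42.5,"dz":-10.2,"spin":2.4},{"dx":0,"dy":-42.5,"dz":-10.2,"spin":2.4},{"dx":0,"dy":-42.5,"dz":-10.2,"spin":2.4},{"dx":0,"dy":-42.5,"dz":-10.2,"spin":2.4},{"dx":0,"dy":-42.5,"dz":-10.2,"spin":2.4},{"dx":0,"dy":-42.5,"dz":-10.2,"spin":2.4},{"dx":0,"dy":-42.5,"dz":-10.2,"spin":2.4},{"dx":0,"dy":-42.5,"dz":-10.2,"spin":2.4},{"dx":0,"dy":-42.5,"dz":-10.2,"spin":2.4},{"dx":0,"dy":-42.5,"dz":-10.2,"spin":2.4},{"dx":0,"dy":-42.5,"dz":-10.2,"spin":2.4},{"dx":0,"dy":-42.5,"dz":-10.2,"spin":2.4},{"dx":0,"dy":-42.5,"dz":-10.2,"spin":2.4},{"dx":0,"dy":-42.5,"dz":-10.2,"spin":2.4},{"dx":0,"dy":-42.5,"dz":-10.2,"spin":2.4},{"dx":0,"dy":-42.5,"dz":-10.2,"spin":2.4},{"dx":0,"dy":-42.5,"dz":-10.2,"spin":2.4},{"dx":0,"dy":-42.5,"dz":-10.2,"spin":2.4}]'
python3 - <<'E'
from h import *
go(); cam("wrist","w4")
E
```

```text
time: 4.2
tool_pos: [462.5, -387.3, 301.4]
tcp_rot: [2.027, 1.57, -0.553]
contact_force: [0.6, -0.4, -0.6]
grip_width: 91.7
{'pos': array([ 462.5, -387.3,  301.4]), 'jaw': np.float64(-57.85), 'q6': np.float64(0.19), 't': 4.2}
```

View pics/w4.png

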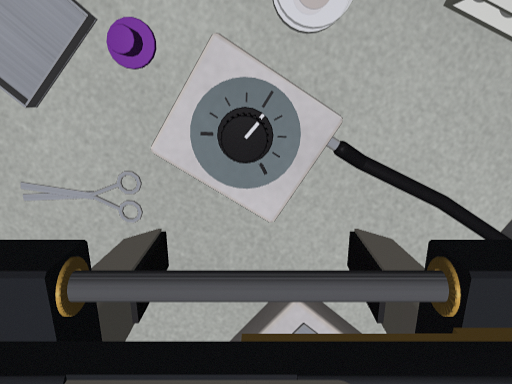

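Run:
```python
from h import *
w=cam("wrist"); f=w["frame"]
cv2.imwrite("pics/w4z.png",cv2.resize(f[70:200,180:310],None,fx=4.5,fy=4.5,interpolation=cv2.INTER_CUBIC))
m=(f.max(2)<70).astype(np.uint8); m=m[60:210,170:320].copy()
m=cv2.morphologyEx(m,cv2.MORPH_OPEN,np.ones((9,9)))
cs,_=cv2.findContours(m,0,2)
for c in cs:
    (u,v),r=cv2.minEnclosingCircle(c)
    if r>15: print(np.round((u+170,v+60,r),1),ray(w,u+170,v+60,83).round(1),ray(w,u+170,v+60,113).round(1))
```

```text
[244.6 134.6  28. ] [ 482.9 -356.7   83. ] [ 486.2 -355.9  113. ]
```

View pics/w4z.png

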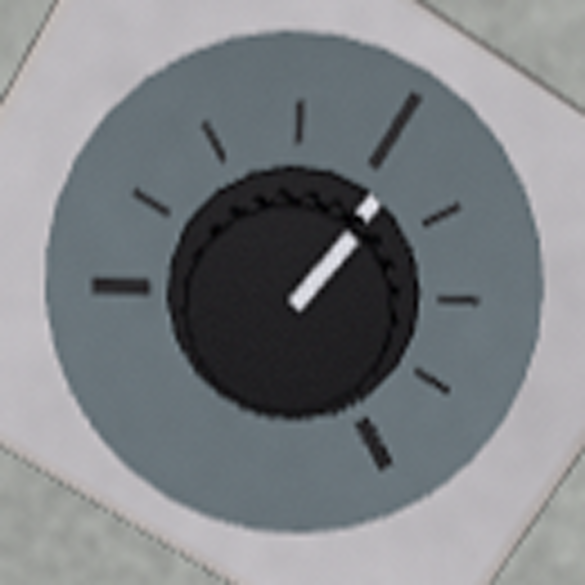

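Run:
```python
from h import *
w=cam("wrist")
for u,v,z in [(245.1,134.8,83),(245.3,132.4,75),(244.7,138.8,113)]: print(ray(w,u,v,z).round(1))
s=cam("side","s3"); print(np.round(proj(s,(483,-356.6,113)),1), np.round(proj(cam("top"),(483,-356.6,113)),1))
go((483,-356.6,88))
```

```text
[ 482.7 -357.4   83. ]
[ 484.2 -356.4   75. ]
[ 482.4 -358.3  113. ]
[307.7 117.5] [388.5 216.7]
{'pos': array([ 462.1, -388.4,  300.9]), 'jaw': np.float64(-57.51), 'q6': np.float64(0.18), 't': 4.45, 'dxyz_cm': array([21.29, -1.56, -3.47])}
```

```bash
python3 -m crank '[{"dx":4,"dy":-1.5,"dz":-3.4,"spin":0},{"dx":8,"dy":-1.5,"dz":-3.4,"spin":0},{"dx":12,"dy":-1.5,"dz":-3.4,"spin":0},{"dx":15,"dy":-1.5,"dz":-3.4,"spin":0},{"dx":17,"dy":-1.5,"dz":-3.4,"spin":0},{"dx":17,"dy":-1.5,"dz":-3.4,"spin":0},{"dx":17,"dy":-1.5,"dz":-3.4,"spin":0}]' 80
python3 - <<'E'
from h import *
w=cam("wrist","w5"); s=cam("side"); cv2.imwrite("pics/s5.png",cv2.resize(s["frame"][50:190,240:400],None,fx=4,fy=4)); go((483,-357.3,88))
E
```

```text
time: 5.03
tool_pos: [482.5, -357.8, 130.3]
tcp_rot: [-1.397, 1.569, 2.31]
contact_force: [-0.0, -0.4, 0.5]
grip_width: 73.3
{'pos': array([ 483.6, -359. ,  132.8]), 'jaw': np.float64(-57.66), 'q6': np.float64(0.24), 't': 5.1333, 'dxyz_cm': array([ 4.48, -0.19, -0.04])}
```

View pics/w5.png

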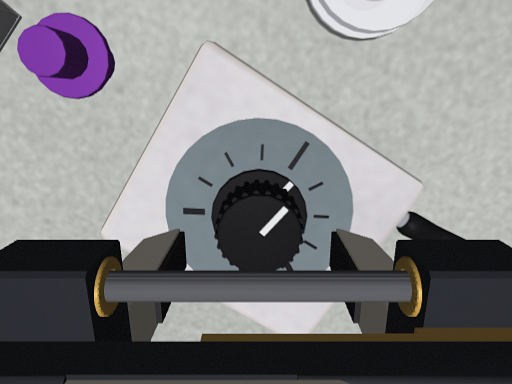

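View pics/s5.png

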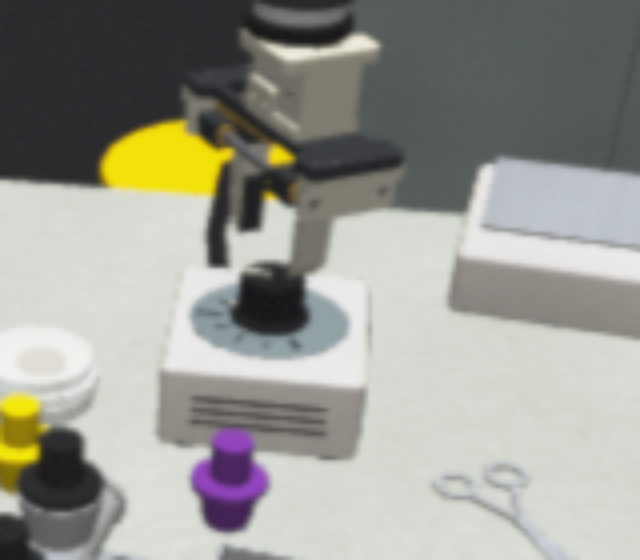

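Knob top is at about (260,233), centred between the fingers. I'll descend, grip and turn it counter-clockwise.

```bash
python3 -m crank '[{"dx":2,"dy":0,"dz":0,"spin":0},{"dx":3.5,"dy":0,"dz":0,"spin":0},{"dx":4.2,"dy":0,"dz":0,"spin":0},{"dx":4.2,"dy":0,"dz":0,"spin":0},{"dx":4.2,"dy":0,"dz":0,"spin":0}]'
python3 -m crank '[{"dx":0,"dy":0,"dz":0,"spin":0},{"dx":0,"dy":0,"dz":0,"spin":0},{"dx":0,"dy":0,"dz":0,"spin":0},{"dx":0,"dy":0,"dz":0,"spin":0},{"dx":0,"dy":0,"dz":0,"spin":0},{"dx":0,"dy":0,"dz":0,"spin":0}]' 40
```

```text
time: 5.55
tool_pos: [483.1, -358.6, 90.1]
tcp_rot: [1.856, 1.569, -0.722]
contact_force: [-0.5, -0.5, -0.2]
grip_width: 73.4
time: 6.05
tool_pos: [482.8, -358.2, 89.1]
tcp_rot: [1.95, 1.57, -0.627]
contact_force: [0.0, -0.6, 2.9]
grip_width: 47.2
```

Gripped (47 mm). Turning counter-clockwise.

```bash
python3 -m crank '[{"dx":0,"dy":0,"dz":0,"spin":-0.12},{"dx":0,"dy":0,"dz":0,"spin":-0.24},{"dx":0,"dy":0,"dz":0,"spin":-0.36},{"dx":0,"dy":0,"dz":0,"spin":-0.48},{"dx":0,"dy":0,"dz":0,"spin":-0.6},{"dx":0,"dy":0,"dz":0,"spin":-0.72},{"dx":0,"dy":0,"dz":0,"spin":-0.84},{"dx":0,"dy":0,"dz":0,"spin":-0.96},{"dx":0,"dy":0,"dz":0,"spin":-1.08},{"dx":0,"dy":0,"dz":0,"spin":-1.2},{"dx":0,"dy":0,"dz":0,"spin":-1.32},{"dx":0,"dy":0,"dz":0,"spin":-1.44},{"dx":0,"dy":0,"dz":0,"spin":-1.56},{"dx":0,"dy":0,"dz":0,"spin":-1.68},{"dx":0,"dy":0,"dz":0,"spin":-1.8},{"dx":0,"dy":0,"dz":0,"spin":-1.92},{"dx":0,"dy":0,"dz":0,"spin":-2.02},{"dx":0,"dy":0,"dz":0,"spin":-2.1},{"dx":0,"dy":0,"dz":0,"spin":-2.1},{"dx":0,"dy":0,"dz":0,"spin":-2.1}]'
python3 - <<'E'
from h import *
w=cam("wrist","w6"); go(); o=sensors.get_obs(); print(o["moment"],o["joint_positions"])
E
```

```text
time: 7.72
tool_pos: [482.3, -358.4, 89.0]
tcp_rot: [-1.742, 1.57, -2.222]
contact_force: [-3.2, -1.8, 3.1]
grip_width: 48.1
{'pos': array([ 482.2, -358.4,   88.9]), 'jaw': np.float64(62.48), 'q6': np.float64(-1.86), 't': 7.7667}
[-0.26999245  0.69127439  0.02054136] [-7.66266881e-01  6.11647952e-01  1.48351449e+00 -8.14687459e-04
  1.04638493e+00 -1.85626889e+00]
```

View pics/w6.png

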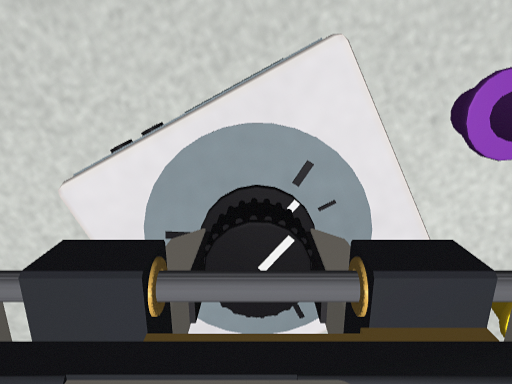

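The line sits slightly clockwise of the thick zero tick. I'll turn a little more, into the stop.

```bash
python3 -m crank '[{"dx":0,"dy":0,"dz":0,"spin":-0.06},{"dx":0,"dy":0,"dz":0,"spin":-0.12},{"dx":0,"dy":0,"dz":0,"spin":-0.16},{"dx":0,"dy":0,"dz":0,"spin":-0.2},{"dx":0,"dy":0,"dz":0,"spin":-0.22},{"dx":0,"dy":0,"dz":0,"spin":-0.22}]'
python3 - <<'E'
from h import *
w=cam("wrist","w7"); go(); o=sensors.get_obs(); print(o["moment"],o["joint_positions"]); cv2.imwrite("pics/w7z.png",cv2.resize(w["frame"][120:340,140:400],None,fx=2.5,fy=2.5,interpolation=cv2.INTER_CUBIC))
E
```

```text
time: 8.27
tool_pos: [482.7, -358.5, 88.8]
tcp_rot: [-0.263, 1.57, -0.523]
contact_force: [-4.1, -2.2, 3.0]
grip_width: 47.5
{'pos': array([ 482.7, -358.5,   88.8]), 'jaw': np.float64(75.09), 'q6': np.float64(-2.08), 't': 8.3167}
[-0.40707402  0.40455885 -0.73783186] [-7.66226274e-01  6.11988400e-01  1.48321336e+00  3.00813567e-05
  1.04560000e+00 -2.07675332e+00]
```

View pics/w7z.png

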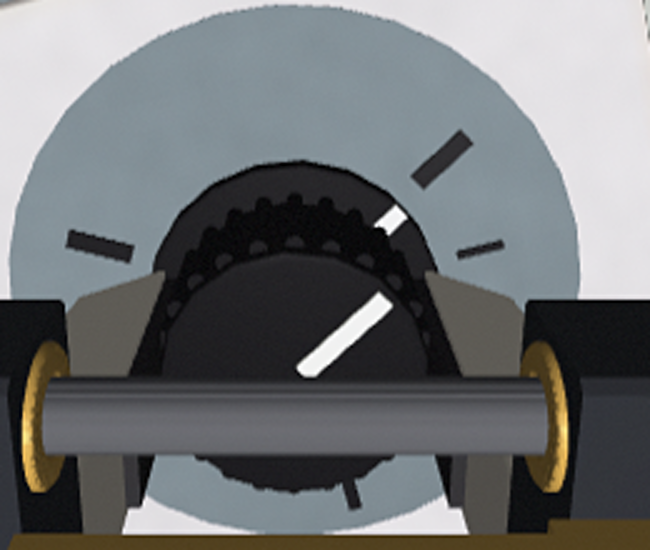

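Knob is at the zero tick and against the stop (−0.74 N m). Release, rise, then move to port0.

```bash
python3 -m crank '[{"dx":0,"dy":0,"dz":0,"spin":0},{"dx":0,"dy":0,"dz":0,"spin":0},{"dx":0,"dy":0,"dz":0,"spin":0},{"dx":0,"dy":0,"dz":0,"spin":0},{"dx":-2,"dy":0,"dz":0,"spin":0},{"dx":-5,"dy":0,"dz":0,"spin":0},{"dx":-9,"dy":0,"dz":0,"spin":0},{"dx":-11,"dy":0,"dz":0,"spin":0},{"dx":-11,"dy":0,"dz":0,"spin":0}]' 75
python3 - <<'E'
from h import *
w=cam("wrist","w8"); go((599.5,-80.3,200),80)
E
```

```text
time: 9.07
tool_pos: [484.6, -359.5, 204.3]
tcp_rot: [-0.484, 1.561, -0.741]
contact_force: [0.7, 0.1, 0.3]
grip_width: 68.7
{'pos': array([ 483.7, -358.7,  201.4]), 'jaw': np.float64(75.25), 'q6': np.float64(-2.08), 't': 9.1167, 'dxyz_cm': array([ 0.08, 29.87,  4.11]), 'spin': -0.083}
```

View pics/w8.png

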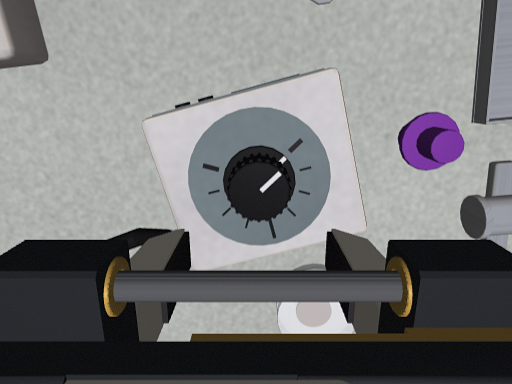

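```bash
python3 -m crank '[{"dx":0,"dy":29.9,"dz":4.1,"spin":-0.08},{"dx":0,"dy":29.9,"dz":4.1,"spin":-0.08},{"dx":0,"dy":29.9,"dz":4.1,"spin":-0.08},{"dx":0,"dy":29.9,"dz":4.1,"spin":-0.08},{"dx":0,"dy":29.9,"dz":4.1,"spin":-0.08},{"dx":0,"dy":29.9,"dz":4.1,"spin":-0.08},{"dx":0,"dy":29.9,"dz":4.1,"spin":-0.08},{"dx":0,"dy":29.9,"dz":4.1,"spin":-0.08},{"dx":0,"dy":29.9,"dz":4.1,"spin":-0.08},{"dx":0,"dy":29.9,"dz":4.1,"spin":-0.08}]' 62
python3 - <<'E'
from h import *
w=cam("wrist","w9"); go((599.5,-80.3,102),80)
print(np.round(proj(w,(599.5,-80.3,128)),1),np.round(proj(w,(599.5,-80.3,98)),1))
E
```

```text
time: 9.95
tool_pos: [597.9, -78.9, 197.2]
tcp_rot: [-3.039, 1.568, 3.068]
contact_force: [0.1, 0.0, 0.5]
grip_width: 57.2
{'pos': array([597.7, -80. , 197.5]), 'jaw': np.float64(79.82), 'q6': np.float64(-1.65), 't': 10.0, 'dxyz_cm': array([9.55, 0.  , 0.2 ]), 'spin': -0.003}
[254.5 208.9] [254.8 196.8]
```

View pics/w9.png

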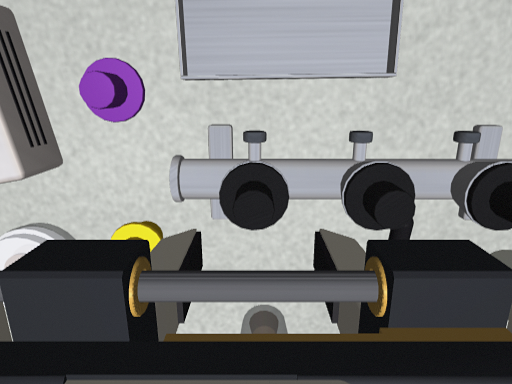

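Port0's flange is at (254,195), against a predicted (254.8,196.8), so it's aligned. Descend and grip.

```bash
python3 -m crank '[{"dx":3.5,"dy":0,"dz":0.1,"spin":0},{"dx":6.5,"dy":0,"dz":0.1,"spin":0},{"dx":8.5,"dy":0,"dz":0.1,"spin":0},{"dx":9.4,"dy":0,"dz":0.1,"spin":0},{"dx":9.4,"dy":0,"dz":0.1,"spin":0},{"dx":9.4,"dy":0,"dz":0.1,"spin":0}]'
python3 -m crank '[{"dx":0,"dy":0,"dz":0,"spin":0},{"dx":0,"dy":0,"dz":0,"spin":0},{"dx":0,"dy":0,"dz":0,"spin":0},{"dx":0,"dy":0,"dz":0,"spin":0},{"dx":0,"dy":0,"dz":0,"spin":0},{"dx":0,"dy":0,"dz":0,"spin":0},{"dx":0,"dy":0,"dz":0,"spin":0}]' 20
python3 - <<'E'
from h import *
w=cam("wrist","w10"); go()
E
```

```text
time: 10.5
tool_pos: [599.5, -80.8, 105.2]
tcp_rot: [-0.235, 1.571, -0.414]
contact_force: [-0.7, -0.3, 1.0]
grip_width: 56.8
time: 11.08
tool_pos: [599.8, -80.8, 105.8]
tcp_rot: [-0.832, 1.568, -1.01]
contact_force: [-2.0, -4.2, 4.3]
grip_width: 29.3
{'pos': array([599.8, -80.8, 105.8]), 'jaw': np.float64(79.82), 'q6': np.float64(-1.65), 't': 11.1333}
```

```bash
python3 -m crank '[{"dx":-1,"dy":0,"dz":0,"spin":0},{"dx":-3,"dy":0,"dz":0,"spin":0},{"dx":-6,"dy":0,"dz":0,"spin":0},{"dx":-9,"dy":0,"dz":0,"spin":0},{"dx":-11,"dy":0,"dz":-1,"spin":0},{"dx":-12,"dy":0.5,"dz":-4,"spin":0},{"dx":-12,"dy":1,"dz":-7,"spin":0},{"dx":-12,"dy":1,"dz":-9,"spin":0},{"dx":-12,"dy":1,"dz":-10,"spin":0},{"dx":-12,"dy":1,"dz":-10,"spin":0},{"dx":-12,"dy":1,"dz":-10,"spin":0}]'
python3 - <<'E'
from h import *
w=cam("wrist","w11"); s=cam("side","s11"); cam("top","t11"); go()
E
```

```text
time: 12.05
tool_pos: [503.1, -51.8, 225.6]
tcp_rot: [0.25, 1.569, 0.073]
contact_force: [0.3, -1.5, -0.5]
grip_width: 29.3
{'pos': array([503.6, -52.2, 224.8]), 'jaw': np.float64(79.81), 'q6': np.float64(-1.65), 't': 12.2}
```

View pics/w11.png

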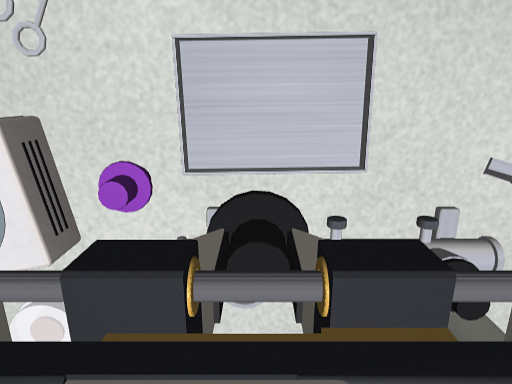

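View pics/s11.png

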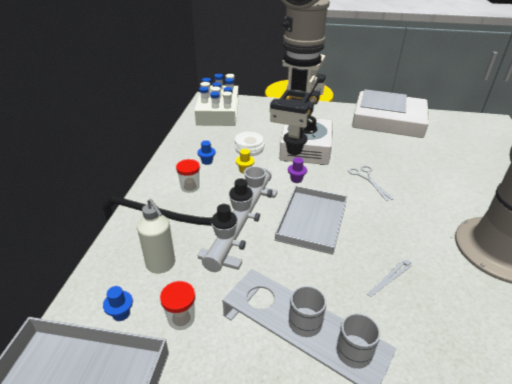

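The plug is held and port0 is empty. Tray rim corners in the wrist view: (173,36), (375,34), (365,173), (184,174).

Run:
```python
from h import *
w=cam("wrist")
P=np.array([ray(w,u,v,24) for u,v in [(173.5,36),(375.5,34),(365.5,173),(184,174.5)]])
print(P.round(1)); c=P.mean(0); print("c",c.round(1), [np.linalg.norm(P[i]-P[(i+1)%4]).round(1) for i in range(4)])
ey=(P[1]+P[2]-P[0]-P[3]); ey/=np.linalg.norm(ey); print(np.degrees(np.arctan2(ey[1],ey[0])))
for s in (-45,45): print((c+s*ey).round(1))
go(np.r_[(c-45*ey)[:2],80])
```

```text
[[ 361.7 -108.1   24. ]
 [ 394.4   84.7   24. ]
 [ 530.3   62.8   24. ]
 [ 497.3 -130.5   24. ]]
c [445.9 -22.8  24. ] [np.float64(195.6), np.float64(137.7), np.float64(196.1), np.float64(137.5)]
80.34153461954338
[438.4 -67.1  24. ]
[453.5  21.6  24. ]
{'pos': array([503.5, -52.2, 224.6]), 'jaw': np.float64(79.81), 'q6': np.float64(-1.65), 't': 12.25, 'dxyz_cm': array([14.46, -2.63, -6.15])}
```

```bash
python3 -m crank '[{"dx":0,"dy":-1.5,"dz":-3.5,"spin":0},{"dx":2,"dy":-2.6,"dz":-6.1,"spin":0},{"dx":5,"dy":-2.6,"dz":-6.1,"spin":0},{"dx":8.5,"dy":-2.6,"dz":-6.1,"spin":0},{"dx":12,"dy":-2.6,"dz":-6.1,"spin":0},{"dx":14.5,"dy":-2.6,"dz":-6.1,"spin":0},{"dx":16,"dy":-2.6,"dz":-6.1,"spin":0},{"dx":16.7,"dy":-2.6,"dz":-6.1,"spin":0},{"dx":17,"dy":-2.6,"dz":-6.1,"spin":0},{"dx":17.2,"dy":-2.6,"dz":-6.1,"spin":0},{"dx":17.3,"dy":-2.6,"dz":-6.1,"spin":0},{"dx":17.3,"dy":-2.6,"dz":-6.1,"spin":0}]'
python3 - <<'E'
from h import *
go(); cam("side","s12")
E
```

```text
time: 13.25
tool_pos: [438.9, -67.0, 52.4]
tcp_rot: [-0.093, 1.569, -0.271]
contact_force: [-0.2, 0.4, -1.2]
grip_width: 29.5
{'pos': array([438.9, -67. ,  52.4]), 'jaw': np.float64(79.82), 'q6': np.float64(-1.72), 't': 13.25}
```

View pics/s12.png

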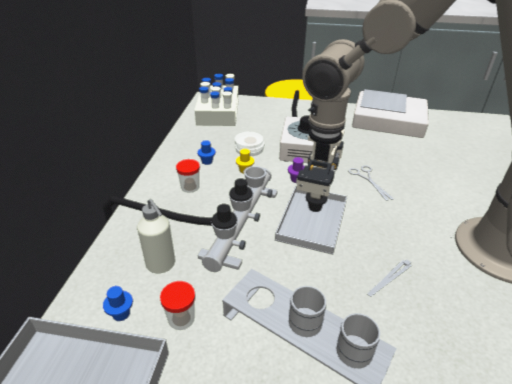

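```bash
python3 -m crank '[{"dx":0.2,"dy":0,"dz":0,"spin":0},{"dx":0.35,"dy":0,"dz":0,"spin":0},{"dx":0.35,"dy":0,"dz":0,"spin":0}]'
python3 -m crank '[{"dx":0,"dy":0,"dz":0,"spin":0},{"dx":0,"dy":0,"dz":0,"spin":0},{"dx":0,"dy":0,"dz":0,"spin":0},{"dx":0,"dy":0,"dz":0,"spin":0},{"dx":-1,"dy":0,"dz":0,"spin":0},{"dx":-3,"dy":0,"dz":0,"spin":0},{"dx":-6,"dy":0,"dz":0,"spin":0},{"dx":-10,"dy":0,"dz":0,"spin":0},{"dx":-14,"dy":0,"dz":0,"spin":0},{"dx":-15,"dy":0,"dz":0,"spin":0},{"dx":-15,"dy":0,"dz":0,"spin":0}]' 62
python3 - <<'E'
from h import *
cam("side","s13"); cam("wrist","w13"); go((616.9,17.6,200),80)
E
```

```text
time: 13.55
tool_pos: [438.6, -67.0, 48.7]
tcp_rot: [-0.107, 1.57, -0.285]
contact_force: [-0.6, 0.7, 2.7]
grip_width: 29.2
time: 14.47
tool_pos: [439.9, -67.4, 201.5]
tcp_rot: [-0.139, 1.563, -0.316]
contact_force: [0.4, 0.3, -0.7]
grip_width: 57.2
{'pos': array([437.8, -66.7, 197.8]), 'jaw': np.float64(79.81), 'q6': np.float64(-1.72), 't': 14.5667, 'dxyz_cm': array([-0.22, 11.46, 16.14]), 'spin': -0.003}
```

View pics/s13.png

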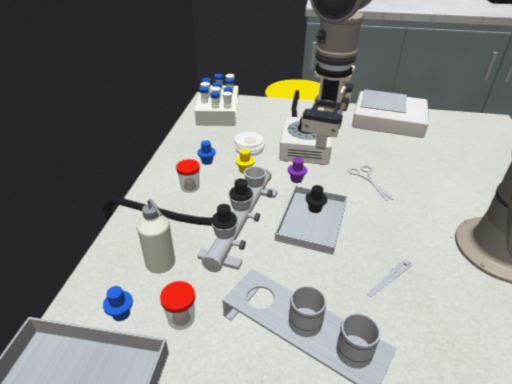

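The plug stands upright in the tray. Now the plug in port1.

```bash
python3 -m crank '[{"dx":0,"dy":11.5,"dz":16.2,"spin":0},{"dx":0,"dy":11.5,"dz":16.2,"spin":0},{"dx":0,"dy":11.5,"dz":16.2,"spin":0},{"dx":0,"dy":11.5,"dz":16.2,"spin":0},{"dx":0,"dy":11.5,"dz":16.2,"spin":0},{"dx":0,"dy":11.5,"dz":16.2,"spin":0},{"dx":0,"dy":11.5,"dz":16.2,"spin":0},{"dx":0,"dy":11.5,"dz":16.2,"spin":0}]'
python3 - <<'E'
from h import *
w=cam("wrist","w14"); go((616.9,17.6,104),80)
print(np.round(proj(w,(616.9,17.6,98)),1))
E
```

```text
time: 15.23
tool_pos: [616.6, 17.7, 195.8]
tcp_rot: [-3.018, 1.566, 3.087]
contact_force: [-0.0, 0.5, -0.5]
grip_width: 57.0
{'pos': array([616.5,  17.3, 196.7]), 'jaw': np.float64(79.79), 'q6': np.float64(-1.49), 't': 15.2833, 'dxyz_cm': array([9.27, 0.04, 0.06]), 'spin': -0.004}
[256.1 195.6]
```

View pics/w14.png

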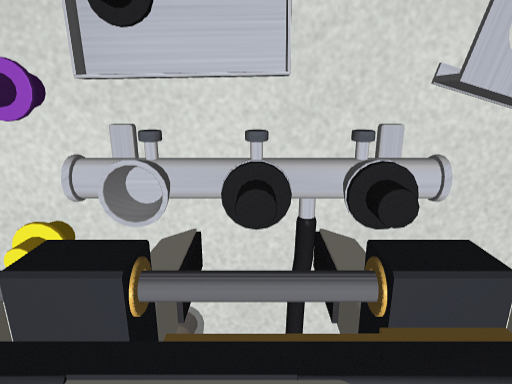

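```bash
python3 -m crank '[{"dx":3.5,"dy":0,"dz":0,"spin":0},{"dx":6.5,"dy":0,"dz":0,"spin":0},{"dx":8.3,"dy":0,"dz":0,"spin":0},{"dx":9.2,"dy":0,"dz":0,"spin":0},{"dx":9.2,"dy":0,"dz":0,"spin":0},{"dx":9.2,"dy":0,"dz":0,"spin":0}]'
python3 -m crank '[{"dx":0,"dy":0,"dz":0,"spin":0},{"dx":0,"dy":0,"dz":0,"spin":0},{"dx":0,"dy":0,"dz":0,"spin":0},{"dx":0,"dy":0,"dz":0,"spin":0},{"dx":0,"dy":0,"dz":0,"spin":0},{"dx":0,"dy":0,"dz":0,"spin":0},{"dx":0,"dy":0,"dz":0,"spin":0}]' 20
python3 -m crank '[{"dx":-1,"dy":0,"dz":0,"spin":0},{"dx":-3,"dy":0,"dz":0,"spin":0},{"dx":-6,"dy":0,"dz":0,"spin":0},{"dx":-9,"dy":0,"dz":0,"spin":0},{"dx":-11,"dy":0,"dz":-1,"spin":0},{"dx":-12,"dy":0,"dz":-4,"spin":0},{"dx":-12,"dy":0,"dz":-7,"spin":0},{"dx":-12,"dy":0,"dz":-9,"spin":0},{"dx":-12,"dy":0,"dz":-10,"spin":0},{"dx":-12,"dy":0,"dz":-10,"spin":0},{"dx":-12,"dy":0,"dz":-10,"spin":0}]'
python3 - <<'E'
from h import *
w=cam("wrist","w15"); go((453.5,21.6,49),80)
E
```

```text
time: 15.78
tool_pos: [617.9, 17.2, 107.0]
tcp_rot: [0.186, 1.57, 0.007]
contact_force: [-1.0, -0.3, 0.1]
grip_width: 56.8
time: 16.37
tool_pos: [618.2, 17.2, 106.9]
tcp_rot: [-0.487, 1.57, -0.665]
contact_force: [-0.9, -3.2, 5.7]
grip_width: 29.5
time: 17.28
tool_pos: [519.7, 35.7, 226.9]
tcp_rot: [0.563, 1.57, 0.386]
contact_force: [0.9, 0.7, -0.3]
grip_width: 29.7
{'pos': array([520.2,  35.5, 226.6]), 'jaw': np.float64(79.81), 'q6': np.float64(-1.47), 't': 17.3333, 'dxyz_cm': array([17.75, -2.56, -6.34]), 'spin': -0.003}
```

View pics/w15.png

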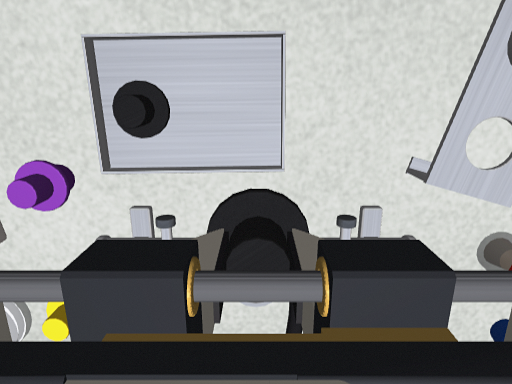

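```bash
python3 -m crank '[{"dx":0,"dy":-1.5,"dz":-3.5,"spin":0},{"dx":2,"dy":-2.6,"dz":-6.3,"spin":0},{"dx":5,"dy":-2.6,"dz":-6.3,"spin":0},{"dx":8.5,"dy":-2.6,"dz":-6.3,"spin":0},{"dx":12,"dy":-2.6,"dz":-6.3,"spin":0},{"dx":14.5,"dy":-2.6,"dz":-6.3,"spin":0},{"dx":16,"dy":-2.6,"dz":-6.3,"spin":0},{"dx":16.7,"dy":-2.6,"dz":-6.3,"spin":0},{"dx":17.2,"dy":-2.6,"dz":-6.3,"spin":0},{"dx":17.6,"dy":-2.6,"dz":-6.3,"spin":0},{"dx":17.8,"dy":-2.6,"dz":-6.3,"spin":0},{"dx":17.8,"dy":-2.6,"dz":-6.3,"spin":0}]'
```

```text
time: 18.33
tool_pos: [454.2, 20.8, 49.9]
tcp_rot: [0.057, 1.568, -0.121]
contact_force: [-2.3, -0.4, 8.7]
grip_width: 29.2
```

```bash
python3 -m crank '[{"dx":0,"dy":0,"dz":0,"spin":0},{"dx":0,"dy":0,"dz":0,"spin":0},{"dx":0,"dy":0,"dz":0,"spin":0},{"dx":0,"dy":0,"dz":0,"spin":0},{"dx":-1,"dy":0,"dz":0,"spin":0},{"dx":-3,"dy":0,"dz":0,"spin":0},{"dx":-6,"dy":0,"dz":0,"spin":0},{"dx":-10,"dy":0,"dz":0,"spin":0},{"dx":-14,"dy":0,"dz":0,"spin":0},{"dx":-18,"dy":0,"dz":0,"spin":0},{"dx":-20,"dy":0,"dz":0,"spin":0},{"dx":-20,"dy":0,"dz":0,"spin":0}]' 62
python3 - <<'E'
from h import *
w=cam("side","s16"); go((460,300,250),63)
E
```

```text
time: 19.33
tool_pos: [455.3, 20.7, 253.3]
tcp_rot: [0.065, 1.561, -0.113]
contact_force: [0.8, -0.0, 0.9]
grip_width: 57.2
{'pos': array([454.1,  20.8, 250.5]), 'jaw': np.float64(79.82), 'q6': np.float64(-1.52), 't': 19.3833, 'dxyz_cm': array([ 0.04, 27.58, -4.35]), 'spin': 0.294}
```

View pics/s16.png

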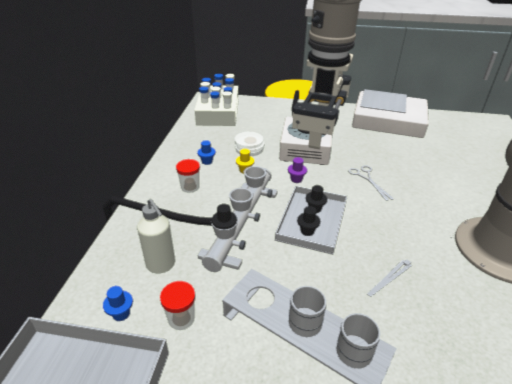

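Both plugs stand in the tray, and ports 0 and 1 are open. On to the funnels.

```bash
python3 -m crank '[{"dx":0,"dy":27.6,"dz":-4.3,"spin":0.29},{"dx":0,"dy":27.6,"dz":-4.3,"spin":0.29},{"dx":0,"dy":27.6,"dz":-4.3,"spin":0.29},{"dx":0,"dy":27.6,"dz":-4.3,"spin":0.29},{"dx":0,"dy":27.6,"dz":-4.3,"spin":0.29},{"dx":0,"dy":27.6,"dz":-4.3,"spin":0.29},{"dx":0,"dy":27.6,"dz":-4.3,"spin":0.29},{"dx":0,"dy":27.6,"dz":-4.3,"spin":0.29},{"dx":0,"dy":27.6,"dz":-4.3,"spin":0.29},{"dx":0,"dy":27.6,"dz":-4.3,"spin":0.29}]' 95
python3 - <<'E'
from h import *
w=cam("wrist","w17"); go((442.5,313,150),63); print(w["W"][:3,3])
cv2.imwrite("pics/w17z.png",cv2.resize(w["frame"][20:250,180:340],None,fx=2.6,fy=2.6,interpolation=cv2.INTER_CUBIC))
E
```

```text
time: 20.22
tool_pos: [458.7, 299.7, 246.6]
tcp_rot: [-2.089, 1.568, -2.556]
contact_force: [0.2, 0.1, 0.4]
grip_width: 87.2
{'pos': array([459.1, 299.1, 247.1]), 'jaw': np.float64(63.17), 'q6': np.float64(-0.66), 't': 20.2667, 'dxyz_cm': array([ 9.71,  0.51, -2.09]), 'spin': 0.003}
[392.26727664 334.55984736 404.73991221]
```

View pics/w17z.png

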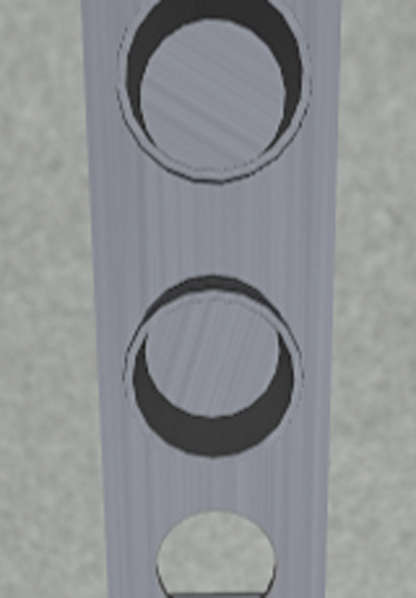

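Run:
```python
from h import *
w=cam("wrist"); p=ray(w,261.9,164.2,114); print(p)
print(proj(w,(442.5,313,114)))
go(np.r_[p[:2],71],63)
s=cam("side"); 
for q in [p,(442.5,313,114)]: print(np.round(proj(s,q),1))
```

```text
[445.29158371 311.19744134 114.        ]
(np.float64(262.317287168337), np.float64(160.4472440321157))
{'pos': array([459.3, 298.9, 247.5]), 'jaw': np.float64(63.12), 'q6': np.float64(-0.66), 't': 20.3167, 'dxyz_cm': array([17.65,  0.49, -1.8 ]), 'spin': 0.002}
[308.4 298.7]
[310.1 299.8]
```

```bash
python3 -m crank '[{"dx":3,"dy":0.5,"dz":-1.7,"spin":0},{"dx":6,"dy":0.5,"dz":-1.7,"spin":0},{"dx":8.5,"dy":0.5,"dz":-1.7,"spin":0},{"dx":10,"dy":0.5,"dz":-1.7,"spin":0},{"dx":10.5,"dy":0.5,"dz":-1.7,"spin":0},{"dx":10.5,"dy":0.5,"dz":-1.7,"spin":0}]'
python3 - <<'E'
from h import *
w=cam("wrist","w18"); go((444.5,311.7,71),63); print(np.round(proj(w,(444.5,311.7,114)),1))
E
```

```text
time: 20.87
tool_pos: [446.3, 311.1, 142.4]
tcp_rot: [-2.183, 1.569, -2.652]
contact_force: [0.0, -0.6, 0.2]
grip_width: 87.2
{'pos': array([447. , 311.6, 143.6]), 'jaw': np.float64(63.12), 'q6': np.float64(-0.63), 't': 20.9167, 'dxyz_cm': array([ 7.26, -0.1 , -0.22]), 'spin': 0.002}
[255.6 225.5]
```

View pics/w18.png

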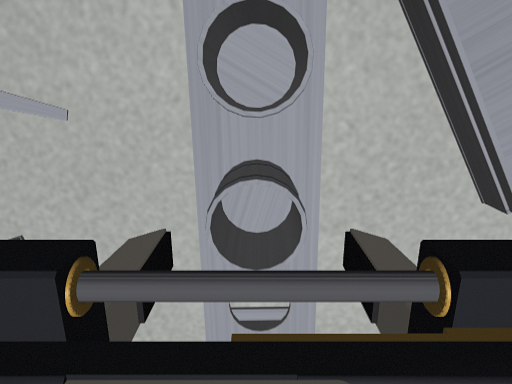

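```bash
python3 -m crank '[{"dx":2,"dy":-0.1,"dz":-0.2,"spin":0},{"dx":4,"dy":-0.1,"dz":-0.2,"spin":0},{"dx":6,"dy":-0.1,"dz":-0.2,"spin":0},{"dx":7,"dy":-0.1,"dz":-0.2,"spin":0},{"dx":7.2,"dy":-0.1,"dz":-0.2,"spin":0},{"dx":7.2,"dy":-0.1,"dz":-0.2,"spin":0}]'
python3 -m crank '[{"dx":0,"dy":0,"dz":0,"spin":0},{"dx":0,"dy":0,"dz":0,"spin":0},{"dx":0,"dy":0,"dz":0,"spin":0},{"dx":0,"dy":0,"dz":0,"spin":0},{"dx":0,"dy":0,"dz":0,"spin":0},{"dx":0,"dy":0,"dz":0,"spin":0},{"dx":0,"dy":0,"dz":0,"spin":0}]' 45
python3 - <<'E'
from h import *
w=cam("wrist","w19"); go()
E
```

```text
time: 21.42
tool_pos: [444.8, 312.4, 71.9]
tcp_rot: [0.999, 1.57, 0.53]
contact_force: [-0.2, -0.2, -0.4]
grip_width: 87.6
time: 22.0
tool_pos: [444.3, 312.2, 71.7]
tcp_rot: [0.129, 1.571, -0.339]
contact_force: [-1.0, -1.9, 5.5]
grip_width: 58.2
{'pos': array([444.3, 312.2,  71.7]), 'jaw': np.float64(63.2), 'q6': np.float64(-0.63), 't': 22.05}
```

View pics/w19.png

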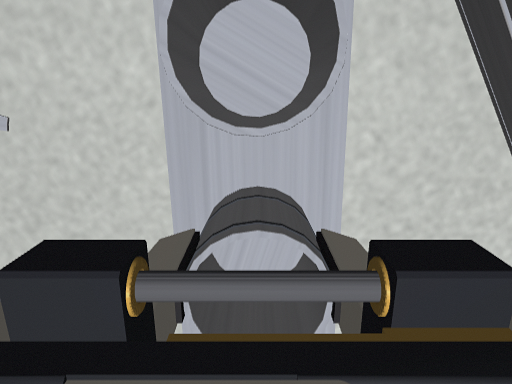

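```bash
python3 -m crank '[{"dx":-1,"dy":0,"dz":0,"spin":0},{"dx":-3,"dy":0,"dz":0,"spin":0},{"dx":-6,"dy":0,"dz":0,"spin":0},{"dx":-9,"dy":0,"dz":0,"spin":0},{"dx":-12,"dy":0,"dz":0,"spin":0},{"dx":-14.5,"dy":0,"dz":0,"spin":0},{"dx":-16,"dy":0,"dz":0,"spin":0},{"dx":-16,"dy":0,"dz":0,"spin":0}]'
python3 - <<'E'
from h import *
w=cam("wrist","w20");s=cam("side","s20"); go((599.5,-80.3,230),80)
E
```

```text
time: 22.72
tool_pos: [445.6, 313.3, 235.3]
tcp_rot: [0.984, 1.563, 0.517]
contact_force: [1.1, -0.1, -2.6]
grip_width: 58.7
{'pos': array([444. , 312.3, 231. ]), 'jaw': np.float64(63.2), 'q6': np.float64(-0.63), 't': 22.8167, 'dxyz_cm': array([  0.09, -28.03,  31.58]), 'spin': -0.293}
```

View pics/w20.png

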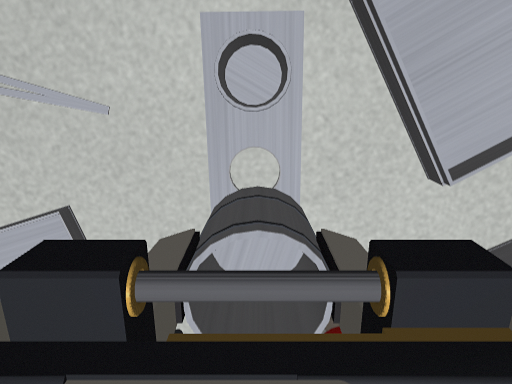

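View pics/s20.png

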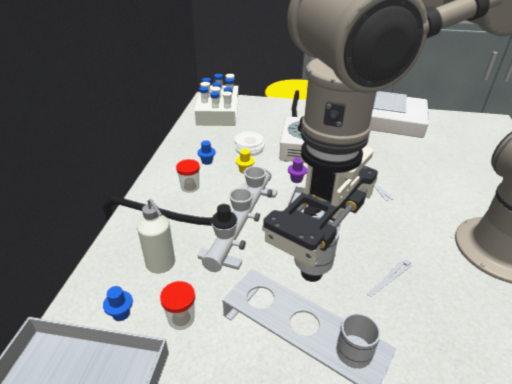

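```bash
python3 -m crank '[{"dx":0,"dy":-0.8,"dz":0.9,"spin":-0.02},{"dx":0,"dy":-2.4,"dz":2.7,"spin":-0.05},{"dx":0,"dy":-4.8,"dz":5.4,"spin":-0.08},{"dx":0,"dy":-7.4,"dz":8.4,"spin":-0.11},{"dx":0,"dy":-10,"dz":11.3,"spin":-0.14},{"dx":0,"dy":-12.6,"dz":14.2,"spin":-0.17},{"dx":0,"dy":-15.2,"dz":17.1,"spin":-0.2},{"dx":0,"dy":-17.8,"dz":20.1,"spin":-0.23},{"dx":0,"dy":-20.4,"dz":23,"spin":-0.26},{"dx":0,"dy":-23,"dz":26,"spin":-0.28},{"dx":0,"dy":-25.2,"dz":28.4,"spin":-0.29},{"dx":0,"dy":-26.8,"dz":30.2,"spin":-0.29},{"dx":0,"dy":-27.7,"dz":31.2,"spin":-0.29},{"dx":0,"dy":-28,"dz":31.6,"spin":-0.29},{"dx":0,"dy":-28,"dz":31.6,"spin":-0.29},{"dx":0,"dy":-28,"dz":31.6,"spin":-0.29}]'
python3 - <<'E'
from h import *
w=cam("wrist","w21");s=cam("side","s21"); go((599.5,-80.3,230),80)
E
```

```text
time: 24.15
tool_pos: [599.5, -78.7, 230.5]
tcp_rot: [2.694, 1.569, 2.517]
contact_force: [0.4, -0.3, -1.7]
grip_width: 58.7
{'pos': array([599.6, -78.3, 231.1]), 'jaw': np.float64(79.91), 'q6': np.float64(-1.65), 't': 24.25, 'dxyz_cm': array([ 0.11, -0.19,  0.02]), 'spin': -0.002}
```

View pics/w21.png

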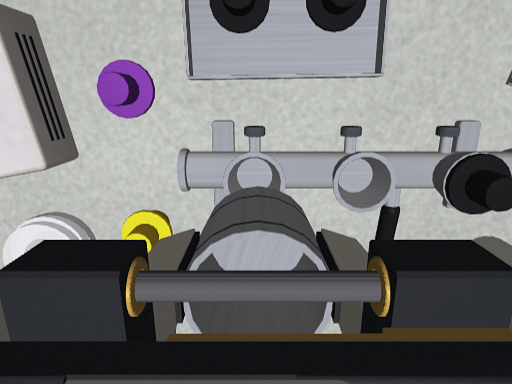

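View pics/s21.png

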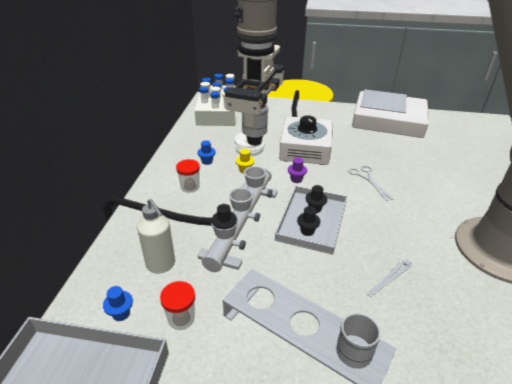

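Run:
```python
from h import *
w=cam("wrist"); f=w["frame"]
cv2.imwrite("pics/w21z.png",cv2.resize(f[130:230,200:420],None,fx=3.6,fy=3.6,interpolation=cv2.INTER_CUBIC))
for u,v in [(254,181),(363.5,180.5)]: print(ray(w,u,v,90).round(1))
```

```text
[599.  -80.2  90. ]
[615.9  17.6  90. ]
```

View pics/w21z.png

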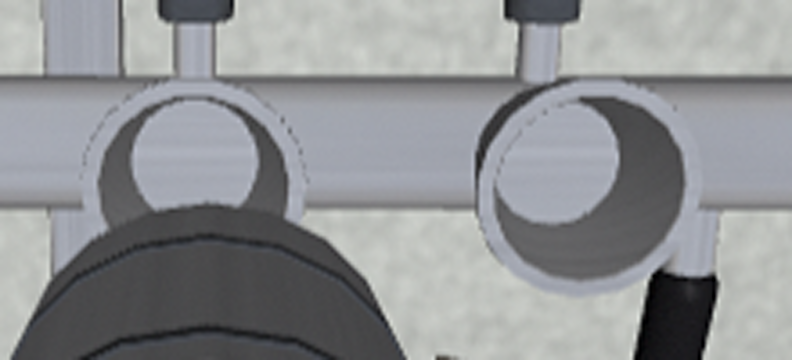

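```bash
python3 -m crank '[{"dx":1,"dy":-0.1,"dz":0,"spin":0},{"dx":3,"dy":-0.2,"dz":0.05,"spin":0},{"dx":5,"dy":-0.2,"dz":0.05,"spin":0},{"dx":6.5,"dy":-0.2,"dz":0.05,"spin":0},{"dx":7.5,"dy":-0.2,"dz":0.05,"spin":0},{"dx":8,"dy":-0.2,"dz":0.05,"spin":0},{"dx":8,"dy":-0.2,"dz":0.05,"spin":0}]'
python3 - <<'E'
from h import *
w=cam("wrist","w22");s=cam("side","s22"); go((600,-80.4,113),80)
cv2.imwrite("pics/s22z.png",cv2.resize(s["frame"][100:240,180:330],None,fx=4,fy=4,interpolation=cv2.INTER_CUBIC))
E
```

```text
time: 24.88
tool_pos: [599.6, -81.7, 150.1]
tcp_rot: [2.995, 1.569, 2.818]
contact_force: [-0.5, 0.9, -2.5]
grip_width: 58.0
{'pos': array([600.6, -82.1, 151.9]), 'jaw': np.float64(79.83), 'q6': np.float64(-1.66), 't': 24.9833, 'dxyz_cm': array([ 3.89,  0.15, -0.09]), 'spin': -0.003}
```

View pics/s22z.png

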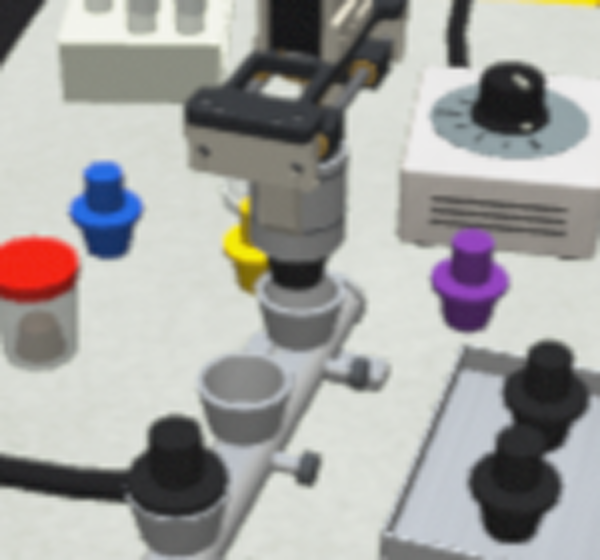

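```bash
python3 -m crank '[{"dx":0.5,"dy":0.1,"dz":-0.05,"spin":0},{"dx":1,"dy":0.1,"dz":-0.05,"spin":0},{"dx":1.5,"dy":0.1,"dz":-0.05,"spin":0},{"dx":2,"dy":0.1,"dz":-0.05,"spin":0},{"dx":2.3,"dy":0.1,"dz":-0.05,"spin":0},{"dx":2.3,"dy":0.1,"dz":-0.05,"spin":0}]'
python3 -m crank '[{"dx":0.3,"dy":0,"dz":0,"spin":0},{"dx":0.6,"dy":0,"dz":0,"spin":0},{"dx":0.9,"dy":0,"dz":0,"spin":0},{"dx":1.1,"dy":0,"dz":0,"spin":0},{"dx":1.1,"dy":0,"dz":0,"spin":0},{"dx":1.1,"dy":0,"dz":0,"spin":0}]'
```

```text
time: 25.48
tool_pos: [599.4, -81.0, 127.2]
tcp_rot: [3.021, 1.569, 2.844]
contact_force: [0.2, 0.1, -2.9]
grip_width: 58.1
time: 25.98
tool_pos: [599.7, -81.1, 117.0]
tcp_rot: [2.928, 1.57, 2.75]
contact_force: [-0.7, -0.0, -2.1]
grip_width: 58.7
```

```bash
python3 -m crank '[{"dx":0.15,"dy":0,"dz":0,"spin":0},{"dx":0.3,"dy":0,"dz":0,"spin":0},{"dx":0.4,"dy":0,"dz":0,"spin":0},{"dx":0.4,"dy":0,"dz":0,"spin":0},{"dx":0.4,"dy":0,"dz":0,"spin":0}]'
python3 - <<'E'
from h import *
s=cam("side"); go()
cv2.imwrite("pics/s23z.png",cv2.resize(s["frame"][100:240,180:330],None,fx=4,fy=4,interpolation=cv2.INTER_CUBIC))
E
```

```text
time: 26.4
tool_pos: [599.3, -81.5, 113.3]
tcp_rot: [-2.544, 1.57, -2.722]
contact_force: [-4.9, -2.7, 2.8]
grip_width: 58.0
{'pos': array([599.3, -81.5, 113.3]), 'jaw': np.float64(79.81), 'q6': np.float64(-1.65), 't': 26.45}
```

View pics/s23z.png

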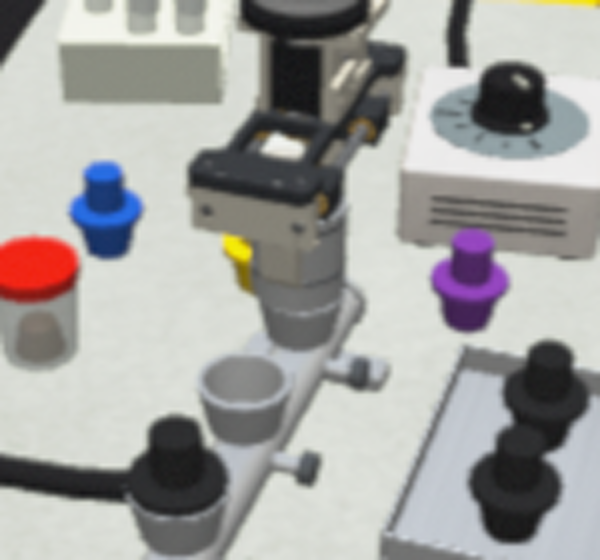

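```bash
python3 -m crank '[{"dx":0,"dy":0,"dz":0,"spin":0},{"dx":0,"dy":0,"dz":0,"spin":0},{"dx":0,"dy":0,"dz":0,"spin":0},{"dx":0,"dy":0,"dz":0,"spin":0}]' 80
python3 -m crank '[{"dx":-1,"dy":0,"dz":0,"spin":0},{"dx":-3,"dy":0,"dz":0,"spin":0},{"dx":-6,"dy":0,"dz":0,"spin":0},{"dx":-9,"dy":0,"dz":0,"spin":0},{"dx":-12,"dy":0,"dz":0,"spin":0},{"dx":-12,"dy":0,"dz":0,"spin":0}]'
python3 - <<'E'
from h import *
s=cam("side"); w=cam("wrist","w24"); go()
cv2.imwrite("pics/s24z.png",cv2.resize(s["frame"][100:240,180:330],None,fx=4,fy=4,interpolation=cv2.INTER_CUBIC))
E
```

```text
time: 26.78
tool_pos: [600.3, -80.9, 113.3]
tcp_rot: [0.375, 1.57, 0.197]
contact_force: [-0.4, 0.4, -0.3]
grip_width: 72.6
time: 27.28
tool_pos: [602.6, -81.6, 241.0]
tcp_rot: [-0.066, 1.558, -0.243]
contact_force: [0.4, 0.9, 0.7]
grip_width: 73.3
{'pos': array([600.5, -81.1, 235.2]), 'jaw': np.float64(79.82), 'q6': np.float64(-1.65), 't': 27.3833}
```

View pics/s24z.png

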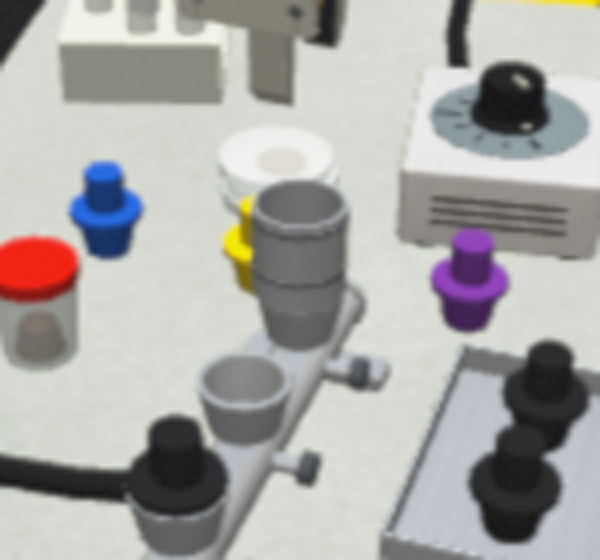

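View pics/w24.png

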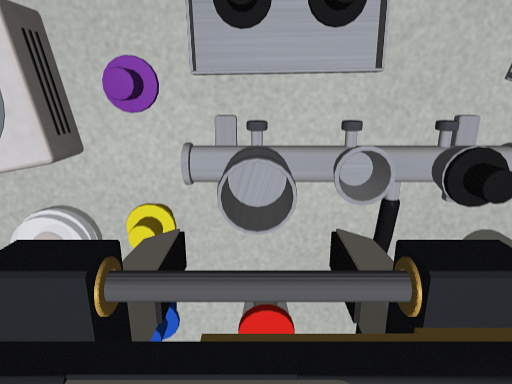

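Run:
```python
from h import *
s=cam("side"); w=cam("wrist")
for z in (154,157,160): print(np.round(proj(s,(600.2,-80.6,z)),1), np.round(proj(w,(600.2,-80.6,z)),1))
go((380,345,250),63)
```

```text
[254.9 149.4] [256.5 202.2]
[254.9 148.4] [256.5 203.4]
[254.9 147.3] [256.5 204.7]
{'pos': array([599.4, -80.9, 232.5]), 'jaw': np.float64(79.81), 'q6': np.float64(-1.65), 't': 27.4833, 'dxyz_cm': array([ -1.7 ,  38.04, -29.12]), 'spin': 0.293}
```

```bash
python3 -m crank '[{"dx":-1.7,"dy":38,"dz":-29.1,"spin":0.29},{"dx":-1.7,"dy":38,"dz":-29.1,"spin":0.29},{"dx":-1.7,"dy":38,"dz":-29.1,"spin":0.29},{"dx":-1.7,"dy":38,"dz":-29.1,"spin":0.29},{"dx":-1.7,"dy":38,"dz":-29.1,"spin":0.29},{"dx":-1.7,"dy":38,"dz":-29.1,"spin":0.29},{"dx":-1.7,"dy":38,"dz":-29.1,"spin":0.29},{"dx":-1.7,"dy":38,"dz":-29.1,"spin":0.29},{"dx":-1.7,"dy":38,"dz":-29.1,"spin":0.29},{"dx":-1.7,"dy":38,"dz":-29.1,"spin":0.29},{"dx":-1.7,"dy":38,"dz":-29.1,"spin":0.29},{"dx":-1.7,"dy":38,"dz":-29.1,"spin":0.29},{"dx":-1.7,"dy":38,"dz":-29.1,"spin":0.29},{"dx":-1.7,"dy":38,"dz":-29.1,"spin":0.29}]' 95
python3 - <<'E'
from h import *
w=cam("wrist","w25"); go((361,354,145),63); print(np.round(proj(w,(361,354,114)),1))
cv2.imwrite("pics/w25z.png",cv2.resize(w["frame"][80:240,180:340],None,fx=3.6,fy=3.6,interpolation=cv2.INTER_CUBIC))
E
```

```text
time: 28.65
tool_pos: [379.6, 344.8, 249.0]
tcp_rot: [-1.959, 1.568, -2.424]
contact_force: [0.1, 0.3, 0.4]
grip_width: 87.7
{'pos': array([380.3, 344. , 249.1]), 'jaw': np.float64(63.25), 'q6': np.float64(-0.52), 't': 28.7, 'dxyz_cm': array([10.41,  0.05, -2.17]), 'spin': 0.004}
[256.6 160.3]
```

View pics/w25z.png

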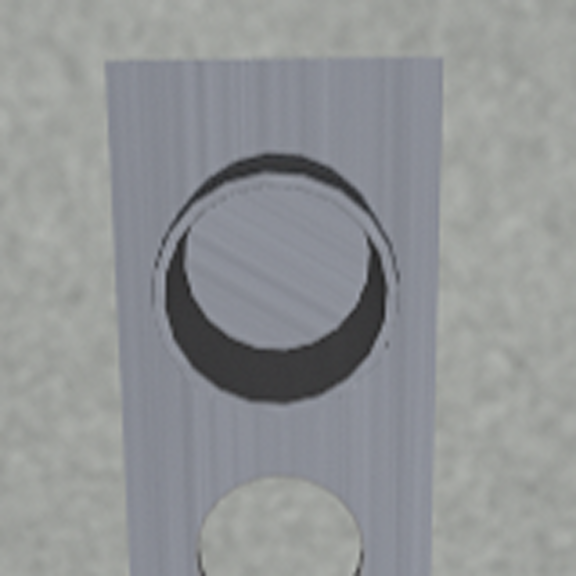

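```bash
python3 -m crank '[{"dx":3,"dy":0,"dz":-2.1,"spin":0},{"dx":6,"dy":0,"dz":-2.1,"spin":0},{"dx":8.5,"dy":0,"dz":-2.1,"spin":0},{"dx":10,"dy":0,"dz":-2.1,"spin":0},{"dx":10.5,"dy":0,"dz":-2.1,"spin":0},{"dx":10.5,"dy":0,"dz":-2.1,"spin":0},{"dx":10.5,"dy":0,"dz":-2.1,"spin":0}]'
python3 - <<'E'
from h import *
w=cam("wrist","w26"); go((361.6,353.7,71.7),63); print(np.round(proj(w,(361.6,353.7,114)),1))
E
```

```text
time: 29.28
tool_pos: [362.8, 353.4, 145.7]
tcp_rot: [0.895, 1.57, 0.426]
contact_force: [-0.2, 0.8, -0.2]
grip_width: 87.5
{'pos': array([363. , 353.7, 146.2]), 'jaw': np.float64(63.13), 'q6': np.float64(-0.48), 't': 29.3333, 'dxyz_cm': array([ 7.45, -0.08, -0.13]), 'spin': 0.002}
[255.5 224.3]
```

View pics/w26.png

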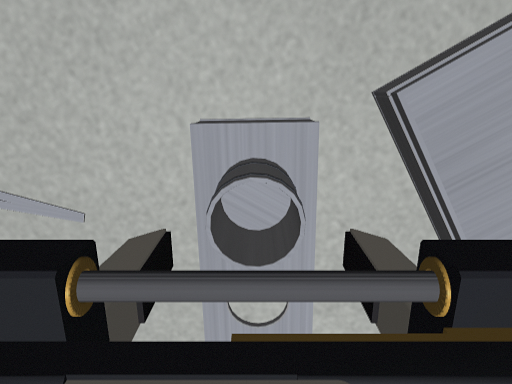

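```bash
python3 -m crank '[{"dx":2,"dy":0,"dz":-0.2,"spin":0},{"dx":4,"dy":0,"dz":-0.2,"spin":0},{"dx":6,"dy":0,"dz":-0.2,"spin":0},{"dx":7,"dy":0,"dz":-0.2,"spin":0},{"dx":7.4,"dy":0,"dz":-0.2,"spin":0},{"dx":7.4,"dy":0,"dz":-0.2,"spin":0}]'
python3 -m crank '[{"dx":0,"dy":0,"dz":0,"spin":0},{"dx":0,"dy":0,"dz":0,"spin":0},{"dx":0,"dy":0,"dz":0,"spin":0},{"dx":0,"dy":0,"dz":0,"spin":0},{"dx":0,"dy":0,"dz":0,"spin":0},{"dx":0,"dy":0,"dz":0,"spin":0},{"dx":0,"dy":0,"dz":0,"spin":0}]' 45
python3 -m crank '[{"dx":-1,"dy":0,"dz":0,"spin":0},{"dx":-3,"dy":0,"dz":0,"spin":0},{"dx":-6,"dy":0,"dz":0,"spin":0},{"dx":-9,"dy":0,"dz":0,"spin":0},{"dx":-12,"dy":0,"dz":0,"spin":0},{"dx":-14.5,"dy":0,"dz":0,"spin":0},{"dx":-17,"dy":0,"dz":0,"spin":0},{"dx":-18,"dy":0,"dz":0,"spin":0},{"dx":-18,"dy":0,"dz":0,"spin":0}]'
python3 - <<'E'
from h import *
w=cam("wrist","w27"); go((617,17.7,235),80)
E
```

```text
time: 29.83
tool_pos: [360.4, 354.8, 71.4]
tcp_rot: [2.212, 1.571, 1.744]
contact_force: [-0.1, -1.4, -0.6]
grip_width: 86.9
time: 30.42
tool_pos: [360.1, 354.7, 71.8]
tcp_rot: [-0.022, 1.571, -0.49]
contact_force: [-1.6, -2.9, 5.1]
grip_width: 59.3
time: 31.17
tool_pos: [361.1, 355.6, 254.5]
tcp_rot: [1.131, 1.565, 0.664]
contact_force: [-0.2, -0.1, -2.2]
grip_width: 59.2
{'pos': array([360.4, 355.1, 252.5]), 'jaw': np.float64(63.2), 'q6': np.float64(-0.48), 't': 31.2167, 'dxyz_cm': array([  1.74, -18.55,  38.11]), 'spin': -0.293}
```

View pics/w27.png

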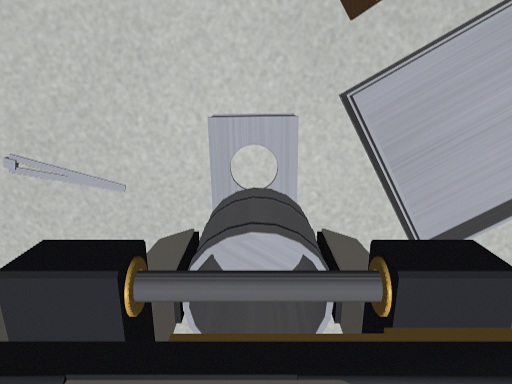

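```bash
python3 -m crank '[{"dx":0,"dy":-0.5,"dz":0.9,"spin":-0.02},{"dx":0,"dy":-1.4,"dz":2.8,"spin":-0.05},{"dx":0,"dy":-2.8,"dz":5.7,"spin":-0.08},{"dx":0,"dy":-4.4,"dz":9.1,"spin":-0.11},{"dx":0,"dy":-6.1,"dz":12.5,"spin":-0.14},{"dx":0,"dy":-7.8,"dz":16,"spin":-0.17},{"dx":0,"dy":-9.4,"dz":19.4,"spin":-0.2},{"dx":0,"dy":-11.1,"dz":22.8,"spin":-0.23},{"dx":0,"dy":-12.8,"dz":26.2,"spin":-0.26},{"dx":0.5,"dy":-14.4,"dz":29.7,"spin":-0.28},{"dx":1,"dy":-16.1,"dz":33.1,"spin":-0.29},{"dx":1.5,"dy":-17.3,"dz":35.6,"spin":-0.29},{"dx":1.7,"dy":-18.2,"dz":37.4,"spin":-0.29},{"dx":1.7,"dy":-18.5,"dz":38.1,"spin":-0.29},{"dx":1.7,"dy":-18.5,"dz":38.1,"spin":-0.29},{"dx":1.7,"dy":-18.5,"dz":38.1,"spin":-0.29}]'
python3 - <<'E'
from h import *
w=cam("wrist","w28"); s=cam("side","s28"); go((617,17.7,152),80)
cv2.imwrite("pics/w28z.png",cv2.resize(w["frame"][130:230,160:360],None,fx=4,fy=4,interpolation=cv2.INTER_CUBIC))
print(np.round(proj(w,(617,17.7,90)),1))
E
```

```text
time: 32.55
tool_pos: [616.1, 18.4, 233.1]
tcp_rot: [2.946, 1.568, 2.768]
contact_force: [-0.9, -0.1, -1.8]
grip_width: 59.3
{'pos': array([616. ,  19.2, 234.1]), 'jaw': np.float64(79.89), 'q6': np.float64(-1.49), 't': 32.65, 'dxyz_cm': array([ 8.21, -0.13,  0.13]), 'spin': -0.002}
[255.6 182.1]
```

View pics/w28z.png

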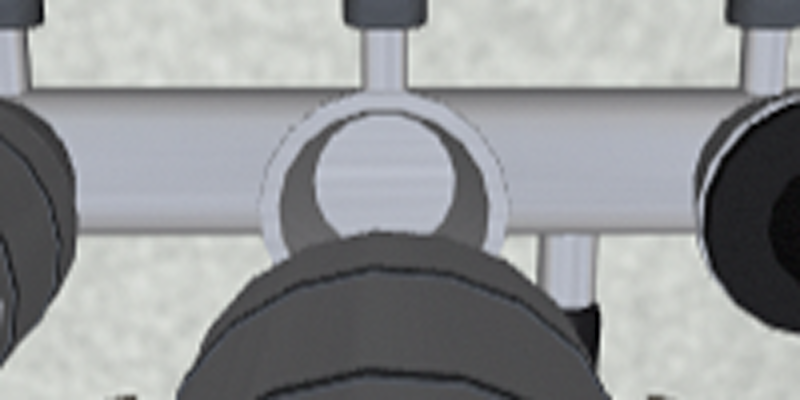

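View pics/s28.png

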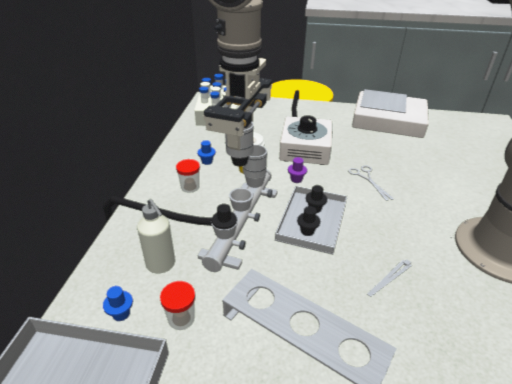

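```bash
python3 -m crank '[{"dx":1,"dy":-0.1,"dz":0.1,"spin":0},{"dx":3,"dy":-0.1,"dz":0.1,"spin":0},{"dx":5,"dy":-0.1,"dz":0.1,"spin":0},{"dx":6.5,"dy":-0.1,"dz":0.1,"spin":0},{"dx":7.5,"dy":-0.1,"dz":0.1,"spin":0},{"dx":8,"dy":-0.1,"dz":0.1,"spin":0},{"dx":8,"dy":-0.1,"dz":0.1,"spin":0},{"dx":8,"dy":-0.1,"dz":0.1,"spin":0}]'
python3 - <<'E'
from h import *
s=cam("side"); go((617.5,17.7,112),80)
cv2.imwrite("pics/s29z.png",cv2.resize(s["frame"][100:240,180:330],None,fx=4,fy=4,interpolation=cv2.INTER_CUBIC))
E
```

```text
time: 33.32
tool_pos: [617.8, 17.0, 154.8]
tcp_rot: [0.172, 1.57, -0.005]
contact_force: [0.6, -0.1, -0.8]
grip_width: 58.8
{'pos': array([618.1,  16.9, 155.2]), 'jaw': np.float64(79.83), 'q6': np.float64(-1.49), 't': 33.3667, 'dxyz_cm': array([ 4.32,  0.07, -0.08]), 'spin': -0.003}
```

View pics/s29z.png

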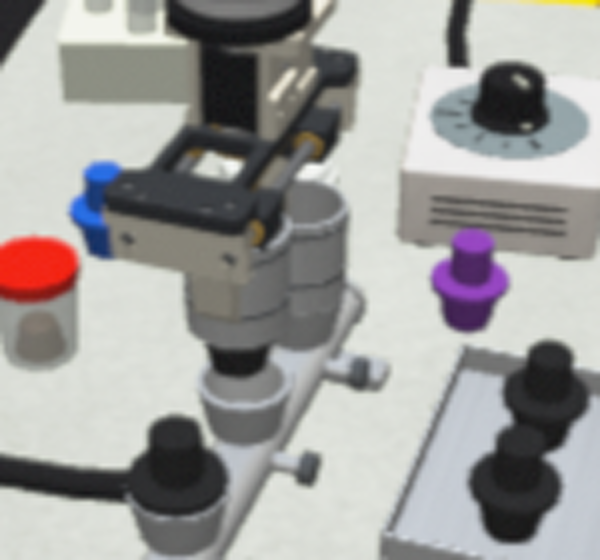

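```bash
python3 -m crank '[{"dx":0.5,"dy":0.05,"dz":0,"spin":0},{"dx":1,"dy":0.05,"dz":0,"spin":0},{"dx":1.5,"dy":0.05,"dz":0,"spin":0},{"dx":2,"dy":0.05,"dz":0,"spin":0},{"dx":2.5,"dy":0.05,"dz":0,"spin":0},{"dx":2.5,"dy":0.05,"dz":0,"spin":0}]'
python3 -m crank '[{"dx":0.3,"dy":0,"dz":0,"spin":0},{"dx":0.6,"dy":0,"dz":0,"spin":0},{"dx":0.9,"dy":0,"dz":0,"spin":0},{"dx":1.2,"dy":0,"dz":0,"spin":0},{"dx":1.2,"dy":0,"dz":0,"spin":0},{"dx":1.2,"dy":0,"dz":0,"spin":0}]'
```

```text
time: 33.87
tool_pos: [616.9, 17.2, 127.7]
tcp_rot: [-3.094, 1.568, 3.011]
contact_force: [-0.5, -0.2, -1.7]
grip_width: 58.6
time: 34.37
tool_pos: [617.1, 17.2, 116.7]
tcp_rot: [-3.008, 1.569, 3.097]
contact_force: [-1.1, -0.8, -2.5]
grip_width: 59.1
```

```bash
python3 -m crank '[{"dx":0.15,"dy":0,"dz":0,"spin":0},{"dx":0.3,"dy":0,"dz":0,"spin":0},{"dx":0.4,"dy":0,"dz":0,"spin":0},{"dx":0.4,"dy":0,"dz":0,"spin":0},{"dx":0.4,"dy":0,"dz":0,"spin":0}]'
python3 -m crank '[{"dx":0,"dy":0,"dz":0,"spin":0},{"dx":0,"dy":0,"dz":0,"spin":0},{"dx":0,"dy":0,"dz":0,"spin":0},{"dx":0,"dy":0,"dz":0,"spin":0}]' 78
python3 -m crank '[{"dx":-1,"dy":0,"dz":0,"spin":0},{"dx":-3,"dy":0,"dz":0,"spin":0},{"dx":-6,"dy":0,"dz":0,"spin":0},{"dx":-9,"dy":0,"dz":0,"spin":0},{"dx":-12,"dy":0,"dz":0,"spin":0},{"dx":-15,"dy":0,"dz":0,"spin":0},{"dx":-15,"dy":0,"dz":0,"spin":0},{"dx":-15,"dy":0,"dz":0,"spin":0}]'
python3 - <<'E'
from h import *
s=cam("side"); w=cam("wrist","w30"); go()
cv2.imwrite("pics/s30z.png",cv2.resize(s["frame"][100:240,180:330],None,fx=4,fy=4,interpolation=cv2.INTER_CUBIC))
E
```

```text
time: 34.78
tool_pos: [616.7, 17.0, 113.8]
tcp_rot: [-2.803, 1.569, -2.981]
contact_force: [-6.3, -1.4, 4.1]
grip_width: 59.0
time: 35.12
tool_pos: [618.2, 17.3, 113.4]
tcp_rot: [0.284, 1.569, 0.106]
contact_force: [-1.4, -0.5, 0.0]
grip_width: 71.6
time: 35.78
tool_pos: [618.6, 17.2, 266.0]
tcp_rot: [0.106, 1.565, -0.071]
contact_force: [0.1, -0.0, -1.5]
grip_width: 71.8
{'pos': array([617.3,  17.3, 262.7]), 'jaw': np.float64(79.81), 'q6': np.float64(-1.49), 't': 35.8833}
```

View pics/s30z.png

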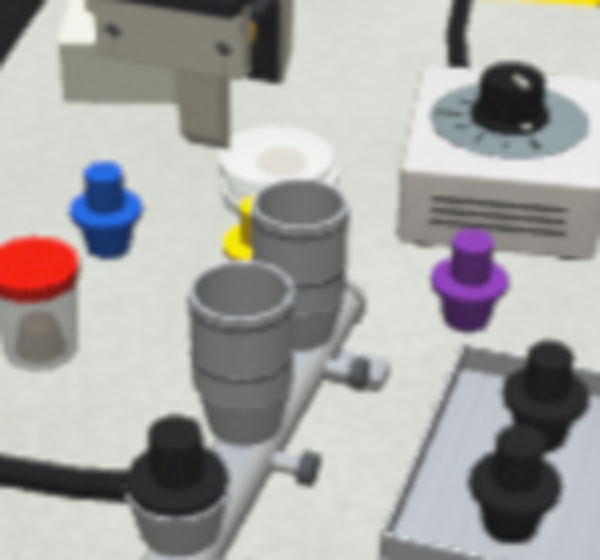

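View pics/w30.png

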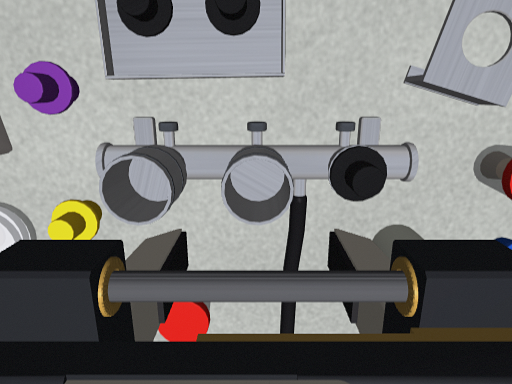

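Run:
```python
from h import *
s=cam("side"); w=cam("wrist")
for p in [(600.2,-80.6),(617.3,17.7)]: print([np.round(proj(s,(*p,z)),1) for z in (90,154,160)],np.round(proj(w,(*p,154)),1))
cv2.imwrite("pics/s31z.png",cv2.resize(s["frame"][140:220,220:280],None,fx=8,fy=7,interpolation=cv2.INTER_CUBIC))
cv2.imwrite("pics/w31z.png",cv2.resize(w["frame"][130:240,90:310],None,fx=3.6,fy=3.6,interpolation=cv2.INTER_CUBIC))
go((483,-357.5,200),80)
```

```text
[array([254.6, 171. ]), array([254.9, 149.4]), array([254.9, 147.3])] [134.1 192.2]
[array([240.7, 193.6]), array([240.4, 171.2]), array([240.4, 169. ])] [256.7 191.6]
{'pos': array([617. ,  17.3, 261.7]), 'jaw': np.float64(79.82), 'q6': np.float64(-1.49), 't': 35.9833, 'dxyz_cm': array([  6.2 , -39.26,  -6.55]), 'spin': -0.003}
```

View pics/s31z.png

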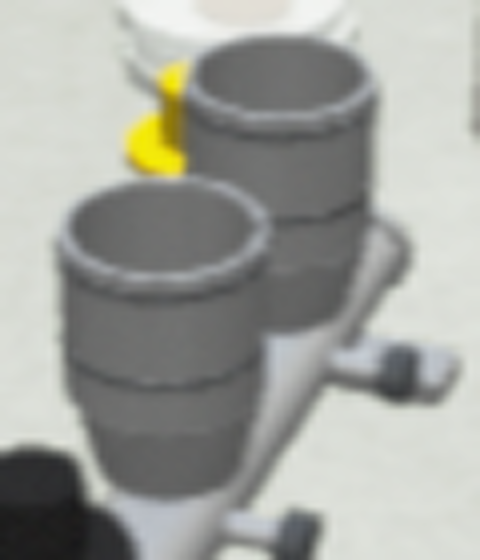

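View pics/w31z.png

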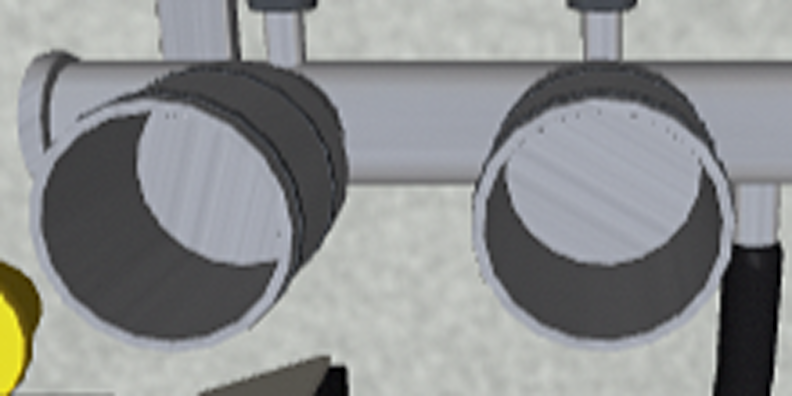

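Both funnel rims match the predicted seated height (256.7,191.6 and 134.1,192.2 predicted; within 2 px), and both plugs are in the tray. Back to the knob.

```bash
python3 -m crank '[{"dx":0,"dy":-39.3,"dz":-6.5,"spin":0},{"dx":0,"dy":-39.3,"dz":-6.5,"spin":0},{"dx":0,"dy":-39.3,"dz":-6.5,"spin":0},{"dx":0,"dy":-39.3,"dz":-6.5,"spin":0},{"dx":0,"dy":-39.3,"dz":-6.5,"spin":0},{"dx":0,"dy":-39.3,"dz":-6.5,"spin":0},{"dx":0,"dy":-39.3,"dz":-6.5,"spin":0},{"dx":0,"dy":-39.3,"dz":-6.5,"spin":0},{"dx":6,"dy":-39.3,"dz":-6.5,"spin":0},{"dx":8,"dy":-39.3,"dz":-6.5,"spin":0},{"dx":10,"dy":-39.3,"dz":-6.5,"spin":0},{"dx":11,"dy":-39.3,"dz":-6.5,"spin":0},{"dx":11,"dy":-39.3,"dz":-6.5,"spin":0},{"dx":11,"dy":-39.3,"dz":-6.5,"spin":0}]' 80
python3 - <<'E'
from h import *
w=cam("wrist","w32"); go((482.8,-358,89),80)
E
```

```text
time: 37.15
tool_pos: [484.7, -357.3, 153.5]
tcp_rot: [2.076, 1.57, 1.899]
contact_force: [-0.7, 0.9, 0.3]
grip_width: 73.2
{'pos': array([ 485.4, -357.7,  154.9]), 'jaw': np.float64(79.88), 'q6': np.float64(-2.16), 't': 37.2, 'dxyz_cm': array([ 6.59, -0.07, -0.27]), 'spin': -0.002}
```

View pics/w32.png

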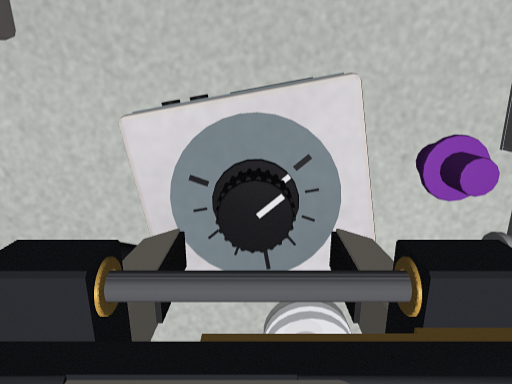

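```bash
python3 -m crank '[{"dx":2,"dy":0,"dz":-0.2,"spin":0},{"dx":4.5,"dy":0,"dz":-0.2,"spin":0},{"dx":6,"dy":0,"dz":-0.2,"spin":0},{"dx":6.5,"dy":0,"dz":-0.2,"spin":0},{"dx":6.5,"dy":0,"dz":-0.2,"spin":0},{"dx":6.5,"dy":0,"dz":-0.2,"spin":0}]'
python3 -m crank '[{"dx":0,"dy":0,"dz":0,"spin":0},{"dx":0,"dy":0,"dz":0,"spin":0},{"dx":0,"dy":0,"dz":0,"spin":0},{"dx":0,"dy":0,"dz":0,"spin":0},{"dx":0,"dy":0,"dz":0,"spin":0},{"dx":0,"dy":0,"dz":0,"spin":0}]' 40
python3 -m crank '[{"dx":0,"dy":0,"dz":0,"spin":0.12},{"dx":0,"dy":0,"dz":0,"spin":0.24},{"dx":0,"dy":0,"dz":0,"spin":0.36},{"dx":0,"dy":0,"dz":0,"spin":0.48},{"dx":0,"dy":0,"dz":0,"spin":0.6},{"dx":0,"dy":0,"dz":0,"spin":0.72},{"dx":0,"dy":0,"dz":0,"spin":0.84},{"dx":0,"dy":0,"dz":0,"spin":0.96},{"dx":0,"dy":0,"dz":0,"spin":1.08},{"dx":0,"dy":0,"dz":0,"spin":1.2},{"dx":0,"dy":0,"dz":0,"spin":1.32},{"dx":0,"dy":0,"dz":0,"spin":1.44},{"dx":0,"dy":0,"dz":0,"spin":1.56},{"dx":0,"dy":0,"dz":0,"spin":1.68},{"dx":0,"dy":0,"dz":0,"spin":1.8},{"dx":0,"dy":0,"dz":0,"spin":1.92},{"dx":0,"dy":0,"dz":0,"spin":2.02},{"dx":0,"dy":0,"dz":0,"spin":2.08},{"dx":0,"dy":0,"dz":0,"spin":2.08},{"dx":0,"dy":0,"dz":0,"spin":2.08}]'
python3 - <<'E'
from h import *
w=cam("wrist"); go()
cv2.imwrite("pics/w33z.png",cv2.resize(w["frame"][120:340,140:400],None,fx=2.5,fy=2.5,interpolation=cv2.INTER_CUBIC))
E
```

```text
time: 37.7
tool_pos: [483.5, -358.0, 90.3]
tcp_rot: [-0.548, 1.568, -0.725]
contact_force: [0.3, 0.1, 0.6]
grip_width: 73.7
time: 38.2
tool_pos: [482.3, -358.4, 88.8]
tcp_rot: [-0.835, 1.569, -1.013]
contact_force: [-0.6, -3.4, 2.7]
grip_width: 47.2
time: 39.87
tool_pos: [482.3, -358.5, 88.8]
tcp_rot: [1.211, 1.569, -1.045]
contact_force: [-1.4, -4.1, 4.1]
grip_width: 47.4
{'pos': array([ 482.3, -358.4,   88.8]), 'jaw': np.float64(-39.25), 'q6': np.float64(-0.08), 't': 39.9167}
```

View pics/w33z.png

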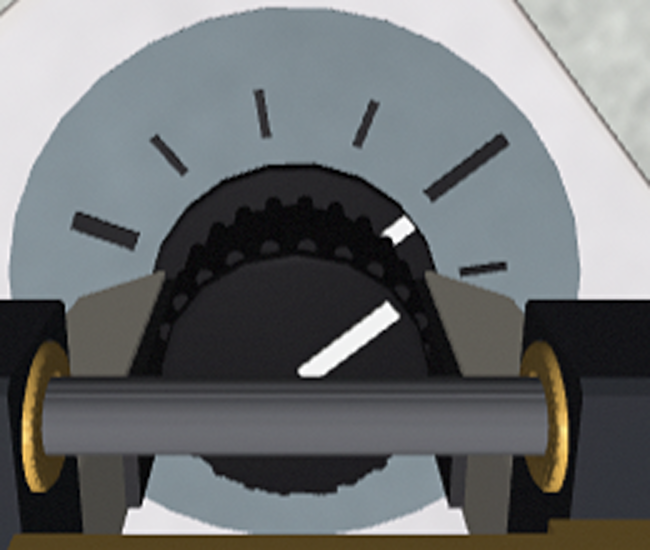

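```bash
python3 -m crank '[{"dx":0,"dy":0,"dz":0,"spin":0},{"dx":0,"dy":0,"dz":0,"spin":0},{"dx":0,"dy":0,"dz":0,"spin":0},{"dx":0,"dy":0,"dz":0,"spin":0},{"dx":-2,"dy":0,"dz":0,"spin":0},{"dx":-5,"dy":0,"dz":0,"spin":0},{"dx":-9,"dy":0,"dz":0,"spin":0},{"dx":-13,"dy":0,"dz":0,"spin":0},{"dx":-17,"dy":0,"dz":-2,"spin":0},{"dx":-18,"dy":0,"dz":2,"spin":0},{"dx":-18,"dy":0,"dz":2,"spin":0},{"dx":-18,"dy":0,"dz":2,"spin":0}]' 80
python3 - <<'E'
from h import *
w=cam("wrist"); cam("side","s34"); cam("top","t34"); go()
cv2.imwrite("pics/w34z.png",cv2.resize(w["frame"][60:240,140:380],None,fx=3.2,fy=3.2,interpolation=cv2.INTER_CUBIC))
E
```

```text
time: 40.92
tool_pos: [469.3, -373.8, 269.0]
tcp_rot: [1.565, 1.569, -0.694]
contact_force: [-0.8, 0.5, -1.0]
grip_width: 73.5
{'pos': array([ 469.4, -372.5,  266.9]), 'jaw': np.float64(-39.36), 'q6': np.float64(-0.11), 't': 41.0667}
```

View pics/w34z.png

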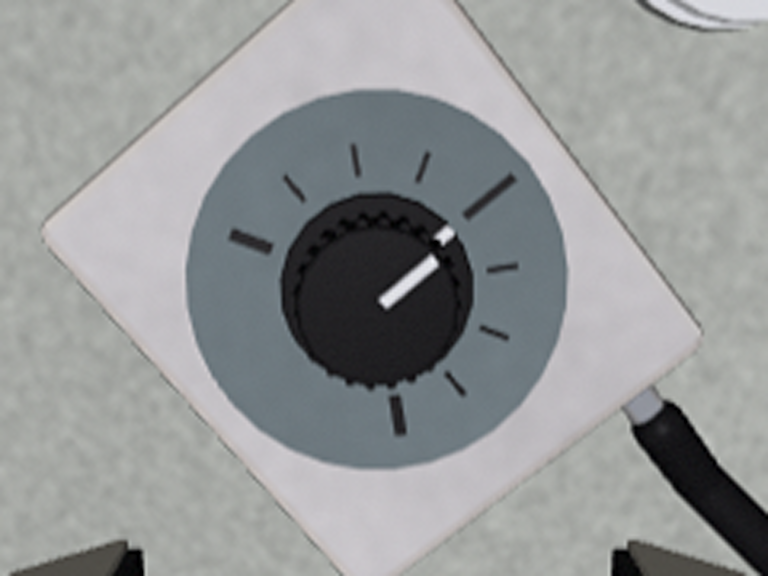

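View pics/s34.png

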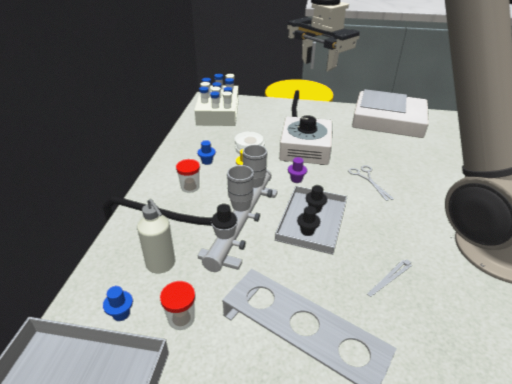

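View pics/t34.png

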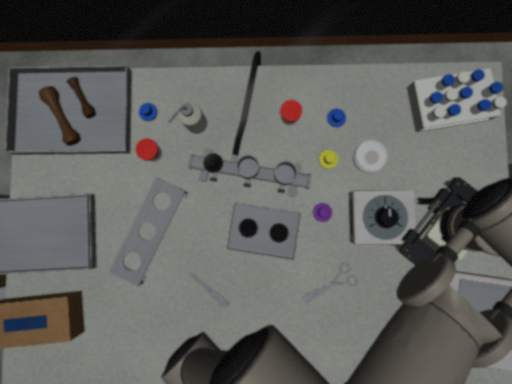

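The mark lines up with the 40 tick within about 3°. Both funnels are seated, port2 is still plugged, both plugs are in the tray and the bystanders haven't moved.

```bash
python3 -c "
from plant import bot
print(bot.close_job())"
```

```text
the job is handed in; nothing more can be done
None
```

The manifold is ready and I handed the job in at about 41 s of the 210 s allowed; the hand-in gives no verdict.

**What I did**
- I turned the knob back to its zero stop while all three plugs were still in the ports.
- The rack held two funnels. I pulled the plugs from port0 and port1, stood them in the small tray, and seated a funnel in each of those ports. Port2 stayed plugged.
- I then set the knob to 40 and moved the arm clear.

**Last checks**
- **Funnels:** before I set the knob, both rims were within about 2 px of their seated positions in the wrist view. The final pictures show both still upright, with no visible gap.
- **Plugs:** both pulled plugs stand in the tray, and port2 still holds its own.
- **Knob:** the line is within about 3° of the 40 tick; the limit is about 9°.
- **Bystanders:** the jars, dishes and wash bottle look unmoved. I compared these by eye only.

**What disagreed:** around the rack the top camera was 7–12 mm off the wrist and side cameras, so I measured positions with the wrist camera. The side camera also put the seated funnel rims about 2.5 px lower than calculated, by the same amount at both ports. I took that as a calibration offset.

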